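Load the probe rod into the micromanipulator and bring its coarse drive to the index

TASK

Take the probe rod out of its storage stand and slide it, tapered foot first, fully home into the micromanipulator's rod carrier, so that the spring plunger at the side rides over the shaft and grips it; its handle is hidden in the stand, so draw it out by the shaft, lay it flat on the bench, let go and take it again by the handle. Once the rod is home, turn the outer coarse ring so that its white line meets the white index line on the gearbox, without turning the inner fine knob. Leave the jar, dish, tube rack and calculator where they stand.

Things in the scene. Friction and masses are not known exactly. Their poses are not given: they have to be found in the camera images.
- probe_rod: Loose rod (mm), 0.15 kg: flat black handle 60 long x 26 wide x 18 thick, then round steel shaft, dia 18, 90 long, V groove 50 from the foot, last 16 tapering to dia 7. Origin: middle of handle on the axis; +x along the rod to the foot (120 away), y across the 26 width. On the bench it lies level, axis 9 up, no roll. Starts in the stand, 65 of shaft sticking out, axis 40 up.
- rod_foot (a point): Centre of the rod's foot face (the tapered end), on its axis, 120 mm from the middle of the handle; axes as the rod's.
- rod_stand: Fixed grey storage stand (mm), base 110 x 80 x 10, sleeve on it 94 long x 42 wide, top 61 above the bench, inside 32 wide, from 31 to 56 high, open only at the end the rod points to. Origin: centre of base underside; +x level, the way the rod points and comes out. The handle's middle starts at x = -8.5; the rod must come out 90 along +x before it can be lifted.
- sleeve_mouth (a point): Centre of the sleeve's open end, 47 mm along +x from the stand's centre, 40 mm above the bench; axes as the stand's.
- manipulator: Fixed micromanipulator (mm), aluminium base plate 225 x 90 x 12. Origin: on the bench under the bore's axis, near below the mouth; +x level, the way the rod goes in; plate from x = -5 to +220. From x = 0: rod carrier (block 94 long x 46 wide, top 67 above the bench), then the gearbox (top 36, centre x = 166) with the concentric knobs, axis vertical. Nothing stands before the mouth (x < -15).
- bore_mouth (a point): Centre of the round mouth of the carrier's level blind bore, 45 mm above the bench; +x points into the bore, along its axis. Bore dia 20.4 mm, 80 mm deep, mouth chamfered 2 mm. The carrier sits on a slide that the coarse ring drives (6 mm a radian, along +x for positive turns) and that holds against about 40 N of push.
- bore_end (a point): Centre of the bore's bottom, 80 mm beyond the mouth; axes as the mouth's. When the rod is home its foot is here and 10 mm of shaft and the whole handle stand outside.
- plunger (a joint): Spring plunger in the side of the carrier (-y side, black pull head), nose 30 mm inside the bore, standing 6.7 mm into it. 0 m = fully out, grows as it is pushed back. 5 N to start, 10 N at 4 mm; sliding the rod past it takes up to about 15 N along the rod. With the rod home it rests in the rod's groove, pushed back about 2 mm.
- coarse_ring (a joint): Outer black ribbed ring of the concentric pair, dia 52 mm, 18 mm high (42 to 60 mm above the bench). Radians, positive counterclockwise from above; 0 = white line on the ring meets the white index line on the gearbox (manipulator's -y side). Starts between -1.2 and -0.7; stiff (0.25 N m), stays where left; stops at -1.7 and +0.8.
- ring_mark (a point): On the ring's vertical axis at mid-height of the ring, 51 mm above the bench; turns with the ring, its -y axis points to the ring's white line.
- fine_knob (a joint): Inner grey knob of the pair, diameter 22 mm, standing on the ring's axis from 60 to 89 mm above the bench; radians, starts at 0, turns easily on its own; to be left alone (within 0.2 rad).
- stain_jar: Bystander: small white jar, diameter 60, 76 high; origin at the centre of its underside.
- petri_dish: Bystander: covered clear dish, diameter 57, 14 high; origin at the centre of its underside.
- microtube_rack: Bystander: small clear rack of micro tubes, 89 x 66, 66 high; origin at the centre of its underside.
- calculator: Bystander: black pocket calculator, 68 x 118 x 11; origin at the centre of its underside.

How it is judged:
By the outcome, as a careful person would: the job done as asked, in the order asked, and still so for the second after the job is handed in, with the robot touching nothing.
It also fails if it takes over 61 s, if anything falls off the work surface, if the arm or the gripper's body presses on something with over 40 N, if the wrist force passes 120 N, or if a joint passes its speed limit or range.

ROBOT

A 6-joint arm with a two-finger parallel gripper is mounted at the origin on a cart in front of the work surface, level with it; the furniture and walls round the work are solid. World frame = base frame: x ahead of the robot, y to its left, z up, the work surface at z = 0. Lengths are in mm, angles in rad, forces in N, time in s.
With the tool pointing down it reaches from about 275 to 1000 mm from the base axis. Payload 8.4 kg.
Tool frame: the origin (TCP) lies at the very end of the fingers, on their centre line; the grasp point (between the pads) lies 19 mm behind it; z points along the fingers, y is the direction in which the jaws open and shut (so a half turn about z gives the same grasp; the last joint's range is limited). The gripper opens to 85 mm and grips with 20 to 120 N. Pads are 22 mm wide; open, the fingers measure 114 mm over their backs; the gripper's body (76 mm by 85 mm) begins 54 mm behind the grasp point. The pads swing forward as they close: fully open they stand 13 mm farther back than shut.
Start: joints at [-1.256, 0.353, 1.633, -0, 1.155, -0.002], TCP at [194.703, -593.901, 206.981] pointing down, gripper open.
Joint ranges: [-2.63, 2.63], [-0.92, 2.1], [0.06, 2.66], [-1.3, 4.44], [0, 2.69], [-3.02, 3.02]. Speed limits (rad/s): [2.22, 2.22, 2.79, 3.14, 3.14, 3.14].

INTERFACE

Orientations are given as [roll, pitch, yaw] about the fixed x, y, z axes, in that order (R = Rz(yaw) Ry(pitch) Rx(roll)).
In Python, from rig import r gives the robot as it stands.
- The arm moves only by the tool jog_arm, never from a script. Its argument "moves" is a list of rows, each an object with "grip": the gripper command: -1 is fully open, 1 is shut, values between are in proportion; "translation": the shift along the tool's x, y, z in m, a list of three; "twist": the turn, a rotation vector about the tool's x, y, z in rad, a list of three. In form: [{"grip": grip, "translation": [dx, dy, dz], "twist": [ax, ay, az]}, ...]. A call has 1 to 10 rows; each row shifts and turns the commanded pose from where the row before left it, along the tool's axes as they then stand; what a row does not reach is not made up. A row lasts 1/12 s, in which the tool goes at most 41.7 mm and 7.16 degrees, less where a joint would pass 70% of its speed; a pose out of reach is approached as far as the arm can. A call with a gripper value outside its range is refused whole. The fingers move at their own pace and stop on an object; "squeeze" is the grip in N (left out, the last holds). Time passes only in rows, so rows that do not move let the fingers close. It gives the time, the measured TCP pose, the force and the opening at its end, in the units of the state.
- r.sense(): the state, without advancing time (a new reading comes with each control period).
- r.grab_frame(name): name is "scene" or "side" or "wrist"; returns (picture, depth): 420x560x3 uint8, red, green, blue; 420x560 float32, mm along the optical axis (not along the pixel's ray), 0 where there is no reading.
- r.calibration(name): a dict with "fx", "fy", "cx", "cy" (pixels), "R" (3x3) and "t" (3): a world point X has camera coordinates R X + t. Camera axes: x right, y down, z forward; pixel columns grow to the right and rows downward; lengths in mm; the calibration is good to about 2 mm. A picture is of the moment at which its call begins: read the wrist's pose just before it. calibration takes no time and is no camera call; for the wrist camera it gives the pose at the moment of the call.
- r.sign_off(): hands the job in, once; it reports no verdict.
The state is a dict: "clock": time; "qpos": joint angles; "qvel": joint speeds; "joint_efforts": joint torques, N m; "eef_pos": TCP position; "tcp_rot": TCP orientation; "contact_force": force on the tool from outside, world axes, zero at the start; "wrist_torque": the same for the moment, N m; "opening": opening from 0.0 (shut) to 1.0 (fully open).
Only numpy, scipy, OpenCV 4.12 (cv2) and the standard library are available. Lean on these libraries where they do the work, as an engineer would, in place of code of your own. Each camera call takes 0.05 s, during which the arm holds its last target.

## Working session

There is one attempt and no reset: what is moved stays moved. The work goes in short steps, Python scripts to look and compute and a tool call to move; the robot and the scene stay as the last step left them, time stands still between calls to the robot, and variables do not carry over. Pictures are saved under pics/ and viewed, and the job is handed in when it is done.

Besides the shell and the picture viewer there is one more tool, called after ">>>" as name(argument=value, ...), one argument or row to a line, values as JSON. jog_arm: Moves the arm, as the interface text tells. Its arguments: {"type":"object","properties":{"moves":{"type":"array"},"squeeze":{"type":"number"}},"required":["moves"]}

```bash
mkdir -p pics; ls; python3 - <<'E'
from rig import r
import cv2,numpy as np
s=r.sense();print(s)
for n in ("scene","side","wrist"):
    c=r.calibration(n);print(n,{k:np.round(v,3).tolist() for k,v in c.items()})
    p,d=r.grab_frame(n);cv2.imwrite(f"pics/{n}0.png",p[:,:,::-1]);np.savez(f"pics/{n}0.npz",p=p,d=d,**c)
E
```

```text
pics
{'clock': 0.0, 'qpos': array([-1.25644057e+00,  3.53634567e-01,  1.63415697e+00,  1.21151359e-06,
        1.15522873e+00, -2.42370129e-03]), 'qvel': array([ 0.00095697,  0.00157266,  0.00180173, -0.00055869, -0.00116174,
        0.00124928]), 'joint_efforts': array([ 4.81414336e-04, -6.05252051e+01, -3.42062688e+01, -3.81515815e-05,
        9.43918945e-03,  1.37088122e-06]), 'eef_pos': array([ 194.51378084, -593.3993798 ,  206.26043598]), 'tcp_rot': array([-3.14016505e+00, -4.56779629e-06,  3.16778961e-01]), 'contact_force': array([ 0.41216499,  0.45744311, -0.57632344]), 'wrist_torque': array([ 0.06462306,  0.07293515, -0.03795262]), 'opening': 1.0000885957533607}
scene {'fx': 469.585, 'fy': 469.585, 'cx': 290.324, 'cy': 208.855, 'R': [[0.475, -0.879, -0.02], [-0.415, -0.204, -0.887], [0.776, 0.43, -0.462]], 't': [-262.28, 321.639, 1047.489]}
side {'fx': 501.88, 'fy': 501.88, 'cx': 269.783, 'cy': 205.306, 'R': [[-0.886, -0.463, 0.004], [-0.244, 0.459, -0.854], [0.394, -0.758, -0.52]], 't': [532.633, 210.197, 1185.538]}
wrist {'fx': 301.273, 'fy': 301.273, 'cx': 276.097, 'cy': 213.342, 'R': [[0.31, -0.951, -0.002], [-0.916, -0.299, 0.269], [-0.256, -0.082, -0.963]], 't': [-624.175, -34.43, 380.001]}
```

View pics/scene0.png

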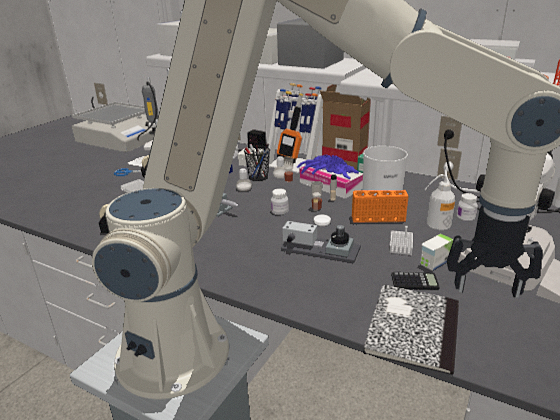

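View pics/side0.png

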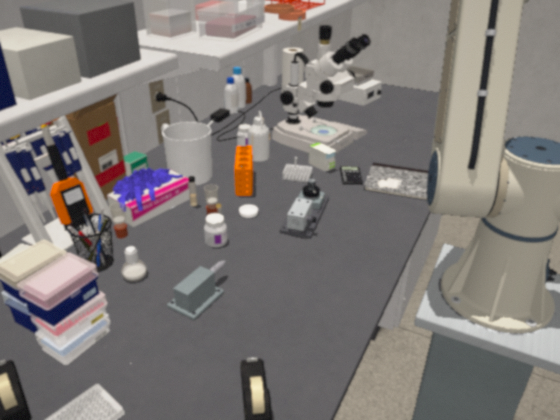

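View pics/wrist0.png

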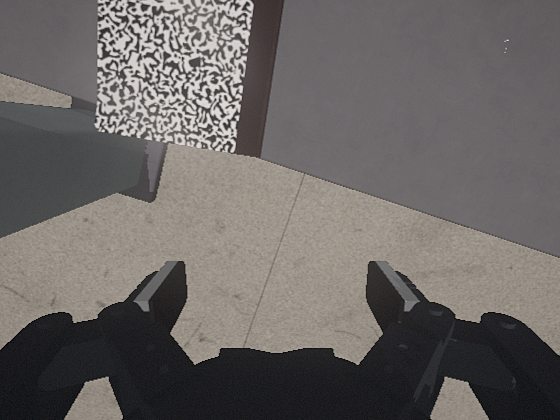

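Side view: the stand is at about (197,288) with its rod pointing up-right to (222,267). The manipulator is at (305,210), calculator at (351,174), rack at (297,172), dish at (248,211) and jar at (215,232). Next I zoom in.

```bash
cat > h.py <<'E'
import numpy as np,cv2
def ld(n): 
    return dict(np.load(f"pics/{n}.npz"))
def ray(c,u,v):
    d=c['R'].T@np.array([(u-c['cx'])/c['fx'],(v-c['cy'])/c['fy'],1]); o=-c['R'].T@c['t']; return o,d
def plane(c,u,v,z):
    o,d=ray(c,u,v); return o+d*(z-o[2])/d[2]
def cloud(c):
    v,u=np.mgrid[:420,:560]; d=c['d']
    P=np.stack([(u-c['cx'])/c['fx']*d,(v-c['cy'])/c['fy']*d,d],-1)
    return (P-c['t'])@c['R']
def pix(c,X):
    q=c['R']@np.array(X)+c['t']; return q[:2]/q[2]*c['fx']+[c['cx'],c['cy']]
def crop(n,u0,v0,w,h,s,out):
    p=ld(n)['p'][v0:v0+h,u0:u0+w,::-1]
    cv2.imwrite(f"pics/{out}.png",cv2.resize(p,None,fx=s,fy=s,interpolation=cv2.INTER_CUBIC))
E
python3 - <<'E'
from h import *
crop('side0',150,150,230,170,3,'sc')
crop('scene0',270,180,180,130,4,'scc')
c=ld('side0');P=cloud(c)
for u,v in [(197,288),(222,267),(305,210),(311,189),(351,174),(297,172),(248,211),(215,232)]:
    print((u,v),P[v,u].round(),plane(c,u,v,30).round())
E
```

```text
(197, 288) [595. 362.  56.] [613. 338.  30.]
(222, 267) [600. 251.  35.] [604. 246.  30.]
(305, 210) [508. -29.  71.] [533. -89.  30.]
(311, 189) [ 546. -157.   62.] [ 567. -211.   30.]
(351, 174) [ 503. -399.   11.] [ 492. -363.   30.]
(297, 172) [ 656. -298.   27.] [ 653. -293.   30.]
(248, 211) [692. -35.  10.] [676.  -8.  30.]
(215, 232) [687. 147.  47.] [701. 127.  30.]
```

View pics/sc.png

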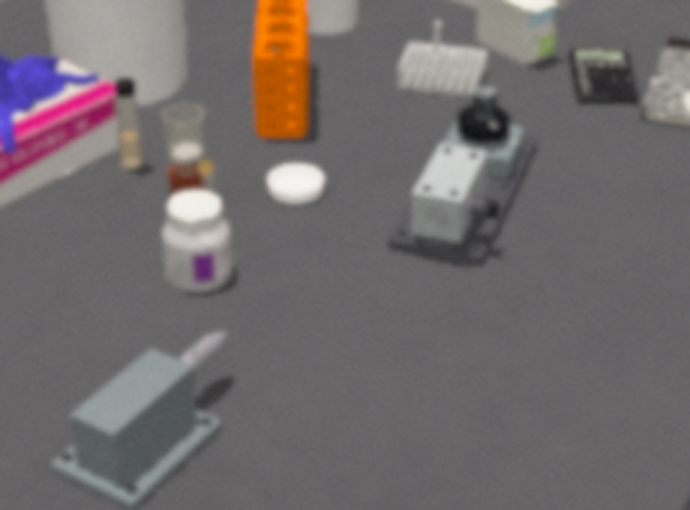

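View pics/scc.png

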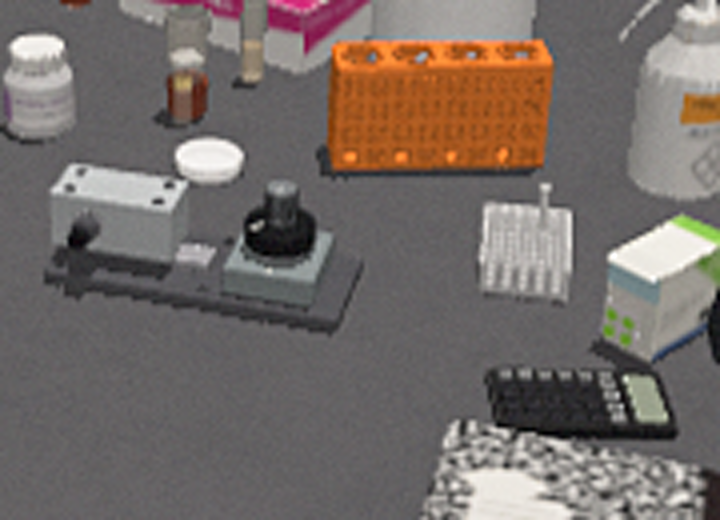

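```bash
python3 - <<'E'
from h import *
for n in('side0','scene0'):
    c=ld(n);P=cloud(c)
    for nm,(x0,x1,y0,y1,z0,z1) in dict(sleeve=(540,660,280,440,57,66),carrier=(470,570,-90,60,63,72),rod=(570,640,200,290,25,55),gear=(500,600,-220,-110,30,39),plate=(450,620,-260,60,9,16),standbase=(500,700,250,460,7,14),ring=(500,600,-230,-100,55,64),knob=(500,600,-230,-100,80,93)).items():
        m=(P[...,0]>x0)&(P[...,0]<x1)&(P[...,1]>y0)&(P[...,1]<y1)&(P[...,2]>z0)&(P[...,2]<z1)&(c['d']>0)
        Q=P[m]
        if len(Q)<5: print(n,nm,len(Q));continue
        q=cv2.minAreaRect(Q[:,:2].astype(np.float32)); print(n,nm,len(Q),Q.mean(0).round(1),q)
E
```

```text
side0 sleeve 535 [613.4 349.   60.1] ((613.4370727539062, 346.3274230957031), (97.9474868774414, 45.686458587646484), 85.69902801513672)
side0 carrier 312 [529.  -38.3  66.2] ((530.6800537109375, -42.52888488769531), (47.24571990966797, 98.80014038085938), 9.351228713989258)
side0 rod 103 [603.8 265.3  44.5] ((606.5781860351562, 261.72674560546875), (16.644865036010742, 53.49204635620117), 2.3328628540039062)
side0 gear 132 [ 537.7 -156.9   34.4] ((549.7500610351562, -164.6539764404297), (71.15885925292969, 70.68822479248047), 8.377569198608398)
side0 plate 330 [515.9 -68.4  11.5] ((539.9378051757812, -104.53579711914062), (90.19200134277344, 225.9991912841797), 8.764200210571289)
side0 standbase 446 [597.2 362.6   9.7] ((614.126708984375, 348.1373596191406), (112.39533996582031, 83.25308227539062), 86.99092864990234)
side0 ring 103 [ 546.9 -157.1   59. ] ((548.5382690429688, -160.6459503173828), (50.97184371948242, 48.64300537109375), 12.399930000305176)
side0 knob 33 [ 548.8 -160.8   86.3] ((548.34765625, -161.22027587890625), (18.4028377532959, 26.526657104492188), 37.376277923583
[... 418 characters left out ...]
cene0 gear 193 [ 532.3 -175.8   34.9] ((547.0446166992188, -168.56272888183594), (77.03401184082031, 67.19805145263672), 8.111907005310059)
scene0 plate 587 [ 522.2 -120.4   12. ] ((538.0747680664062, -110.09821319580078), (95.28435516357422, 225.41148376464844), 9.612940788269043)
scene0 standbase 46 [603.  294.2  10.4] ((604.0695190429688, 297.01904296875), (20.082599639892578, 71.34741973876953), 84.5103530883789)
scene0 ring 112 [ 540.5 -170.5   59.6] ((544.8208618164062, -168.42291259765625), (49.00700378417969, 49.52896499633789), 30.971446990966797)
scene0 knob 35 [ 544.8 -169.7   86.7] ((546.623046875, -168.0696563720703), (26.022035598754883, 17.538742065429688), 25.243579864501953)
```

```bash
python3 - <<'E'
from h import *
from scipy.spatial.transform import Rotation as Ro
c=ld('wrist0'); C=-c['R'].T@c['t']; T=np.array([194.51,-593.4,206.26]); Rt=Ro.from_euler('xyz',[-3.140165,0,.316779]).as_matrix()
print(C, Rt.T@(C-T)); print((Rt.T@c['R'].T).round(3))
E
```

```text
[ 259.29055315 -572.7124123   374.09842407] [  68.00165086    0.28175903 -167.83899737]
[[-0.002 -0.963 -0.269]
 [ 1.    -0.001 -0.001]
 [ 0.    -0.269  0.963]]
```

```bash
cat >> h.py <<'E'
def plan(p0,yaw0,p1,yaw1,n):
    p0=np.array(p0,float);p1=np.array(p1,float);st=(p1-p0)/n;dy=(yaw1-yaw0)/n;y=yaw0
    print('step',np.linalg.norm(st).round(1),'deg',np.degrees(dy).round(2))
    for i in range(n):
        c,s=np.cos(y),np.sin(y)
        print([round(float(v)/1000,4) for v in (c*st[0]+s*st[1], s*st[0]-c*st[1], -st[2])],round(-dy,4)); y+=dy
E
python3 -c "
from h import *
plan([194.5,-593.4,206],.317,[545,-200,185],1.71,14)"
```

```text
step 37.7 deg 5.7
[0.0325, -0.0189, 0.0015] -0.0995
[0.0343, -0.0156, 0.0015] -0.0995
[0.0356, -0.0121, 0.0015] -0.0995
[0.0367, -0.0085, 0.0015] -0.0995
[0.0373, -0.0048, 0.0015] -0.0995
[0.0376, -0.0011, 0.0015] -0.0995
[0.0375, 0.0027, 0.0015] -0.0995
[0.0371, 0.0064, 0.0015] -0.0995
[0.0363, 0.01, 0.0015] -0.0995
[0.0351, 0.0136, 0.0015] -0.0995
[0.0336, 0.017, 0.0015] -0.0995
[0.0317, 0.0203, 0.0015] -0.0995
[0.0295, 0.0233, 0.0015] -0.0995
[0.0271, 0.0261, 0.0015] -0.0995
```

>>> jog_arm(
  moves=[
    {"grip": -1,"translation": [0.033,-0.019,0.001],"twist": [0,0,-0.1]},
    {"grip": -1,"translation": [0.034,-0.016,0.001],"twist": [0,0,-0.1]},
    {"grip": -1,"translation": [0.036,-0.012,0.001],"twist": [0,0,-0.1]},
    {"grip": -1,"translation": [0.037,-0.008,0.001],"twist": [0,0,-0.1]},
    {"grip": -1,"translation": [0.037,-0.005,0.001],"twist": [0,0,-0.1]},
    {"grip": -1,"translation": [0.038,-0.001,0.001],"twist": [0,0,-0.1]},
    {"grip": -1,"translation": [0.038,0.003,0.002],"twist": [0,0,-0.1]},
  ],
)

```text
clock: 0.73
eef_pos: [371.9, -394.7, 199.0]
tcp_rot: [3.141, 0.0, 1.021]
contact_force: [0.6, -0.9, -0.3]
opening: 1.001
```

>>> jog_arm(
  moves=[
    {"grip": -1,"translation": [0.037,0.006,0.002],"twist": [0,0,-0.1]},
    {"grip": -1,"translation": [0.036,0.01,0.002],"twist": [0,0,-0.1]},
    {"grip": -1,"translation": [0.035,0.014,0.002],"twist": [0,0,-0.1]},
    {"grip": -1,"translation": [0.034,0.017,0.002],"twist": [0,0,-0.1]},
    {"grip": -1,"translation": [0.032,0.02,0.002],"twist": [0,0,-0.1]},
    {"grip": -1,"translation": [0.03,0.023,0.002],"twist": [0,0,-0.1]},
    {"grip": -1,"translation": [0.027,0.026,0.002],"twist": [0,0,-0.1]},
    {"grip": -1,"translation": [0,0,0],"twist": [0,0,0]},
    {"grip": -1,"translation": [0,0,0],"twist": [0,0,0]},
  ],
)

```text
clock: 1.48
eef_pos: [545.4, -196.2, 184.5]
tcp_rot: [-3.141, -0.0, 1.72]
contact_force: [-0.1, -0.4, 0.5]
opening: 1.004
```

```bash
cat > shot.py <<'E'
import sys
from rig import r
import cv2,numpy as np
o=sys.argv[2];n=sys.argv[1]
s=r.sense();c=r.calibration(n);p,d=r.grab_frame(n)
cv2.imwrite(f"pics/{o}.png",p[:,:,::-1]);np.savez(f"pics/{o}.npz",p=p,d=d,tcp=s['eef_pos'],rot=s['tcp_rot'],**c)
print(s['clock'],s['eef_pos'].round(1),s['tcp_rot'].round(4),s['qpos'].round(2),s['opening'])
E
python3 shot.py wrist w1
```

```text
1.4833 [ 545.4 -196.2  184.5] [-3.1409e+00 -4.0000e-04  1.7199e+00] [-0.35  0.31  1.75 -0.    1.08 -0.5 ] 1.0042951415789678
```

View pics/w1.png

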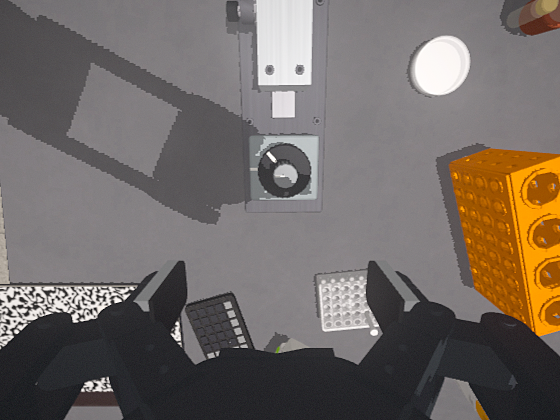

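Wrist view: ring centre at (285,170), its white line at (269,156), index line at (254,169) on the left. The carrier runs off the top of the frame. Next shot is further along y.

>>> jog_arm(
  moves=[
    {"grip": -1,"translation": [0.03,0.005,0],"twist": [0,0,0]},
    {"grip": -1,"translation": [0.03,0.005,0],"twist": [0,0,0]},
    {"grip": -1,"translation": [0.03,0.005,0],"twist": [0,0,0]},
    {"grip": -1,"translation": [0.03,0.005,0],"twist": [0,0,0]},
    {"grip": -1,"translation": [0,0,0],"twist": [0,0,0]},
    {"grip": -1,"translation": [0,0,0],"twist": [0,0,0]},
  ],
)

```text
clock: 2.03
eef_pos: [546.4, -76.3, 185.1]
tcp_rot: [-3.141, 0.0, 1.717]
contact_force: [0.6, -0.3, 0.3]
opening: 1.003
```

```bash
python3 shot.py wrist w2
```

```text
2.0333 [546.4 -76.3 185.1] [-3.1414e+00  3.0000e-04  1.7169e+00] [-0.14  0.26  1.81 -0.    1.07 -0.29] 1.0027548852429968
```

View pics/w2.png

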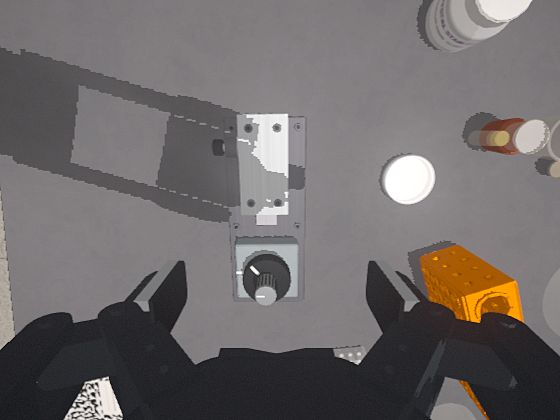

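Whole manipulator in view: carrier top at (238–288, 114–215), knobs at (265,277). Fitting it now.

```bash
python3 - <<'E'
from h import *
for n in('w1','w2'):
    c=ld(n);P=cloud(c)
    for nm,(x0,x1,y0,y1,z0,z1) in dict(carrier=(470,590,-120,40,62,72),gear=(500,600,-220,-110,31,40),plate=(450,620,-260,60,8,16),ring=(500,600,-230,-100,56,64),knob=(500,600,-230,-100,84,93)).items():
        m=(P[...,0]>x0)&(P[...,0]<x1)&(P[...,1]>y0)&(P[...,1]<y1)&(P[...,2]>z0)&(P[...,2]<z1)&(c['d']>0)
        Q=P[m]
        if len(Q)<5: print(n,nm,len(Q));continue
        q=cv2.minAreaRect(Q[:,:2].astype(np.float32)); print(n,nm,len(Q),Q.mean(0).round(1),np.round(q[0],1),np.round(q[1],1),round(q[2],2), np.percentile(Q[:,2],[5,50,95]).round(1))
crop('w1',220,110,120,120,5,'ringz')
E
```

```text
w1 carrier 4650 [531.8 -57.9  68. ] [531.9 -58.5] [46.  65.4] 8.89 [66.7 68.  69.3]
w1 gear 2130 [ 547.6 -161.5   36.6] [ 549.  -166.3] [72.3 66.9] 8.6 [35.  36.7 38. ]
w1 plate 7370 [ 540.5 -109.    12.9] [ 540.7 -113.7] [ 90.2 216.3] 8.97 [11.5 12.9 14.2]
w1 ring 1711 [ 548.6 -165.    60.8] [ 548.9 -166.5] [51.9 51.5] 9.38 [59.3 60.8 62. ]
w1 knob 491 [ 548.8 -166.2   89.1] [ 548.7 -166.6] [21.2 21.6] 8.43 [86.5 89.2 90.4]
w2 carrier 4893 [529.2 -42.2  68. ] [529.4 -44.1] [46.1 93.9] 9.12 [66.8 67.9 69.3]
w2 gear 1617 [ 548.1 -154.5   36.4] [ 548.6 -166.1] [71.7 67.7] 9.48 [34.2 36.6 37.9]
w2 plate 5013 [542.5 -93.   12.9] [ 539.8 -109.2] [ 90.2 224.3] 8.97 [11.6 12.9 14.2]
w2 ring 1145 [ 548.2 -159.8   60.6] [ 548.8 -164.9] [51.6 49. ] 3.65 [58.3 60.8 62.1]
w2 knob 390 [ 548.7 -165.    88.8] [ 549.2 -166.3] [21.8 22. ] 16.1 [85.2 89.2 90.4]
```

View pics/ringz.png

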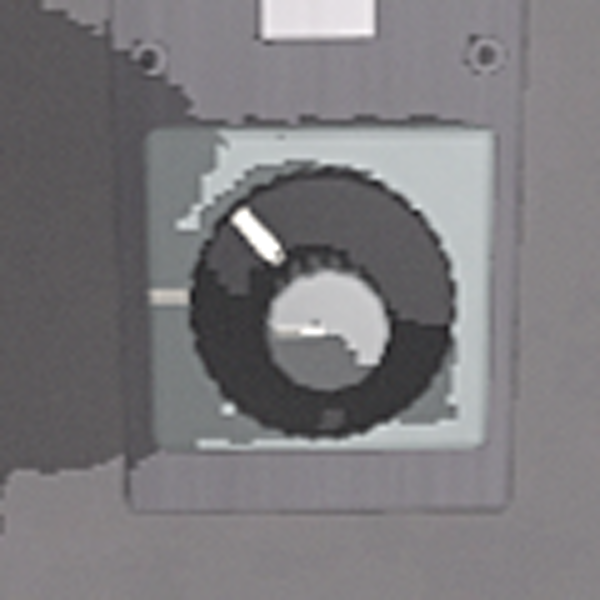

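```bash
python3 - <<'E'
from h import *
c=ld('w1'); 
O=np.array([548.8,-166.4]); ny=np.array([-.9877,-.1564])
for u,v in [(220+257/5,110+235/5),(220+240/5,110+215/5),(220+280/5,110+258/5)]:
    w=plane(c,u,v,61)[:2]-O; print(np.arctan2(ny[0]*w[1]-ny[1]*w[0],ny@w),np.hypot(*w))
for u,v in [(220+150/5,110+297/5),(220+185/5,110+297/5)]:
    w=plane(c,u,v,37)[:2]-O; print('idx',np.arctan2(ny[0]*w[1]-ny[1]*w[0],ny@w),np.hypot(*w))
plan([546.4,-76.3,185],1.717,[605,240,185],1.5,9)
E
```

```text
-0.8366032066039908 18.45726654813025
-0.843957807574802 23.395537942766794
-0.8599562319463233 12.29250228280282
idx 0.02557790842530099 35.32853889335271
idx 0.034663670281763065 28.02603009146617
step 35.7 deg -1.38
[0.0338, 0.0116, -0.0] 0.0241
[0.0341, 0.0107, -0.0] 0.0241
[0.0343, 0.0099, -0.0] 0.0241
[0.0346, 0.0091, -0.0] 0.0241
[0.0348, 0.0083, -0.0] 0.0241
[0.035, 0.0074, -0.0] 0.0241
[0.0351, 0.0066, -0.0] 0.0241
[0.0353, 0.0057, -0.0] 0.0241
[0.0354, 0.0049, -0.0] 0.0241
```

>>> jog_arm(
  moves=[
    {"grip": -1,"translation": [0.034,0.012,0],"twist": [0,0,0.024]},
    {"grip": -1,"translation": [0.034,0.011,0],"twist": [0,0,0.024]},
    {"grip": -1,"translation": [0.034,0.01,0],"twist": [0,0,0.024]},
    {"grip": -1,"translation": [0.035,0.009,0],"twist": [0,0,0.024]},
    {"grip": -1,"translation": [0.035,0.008,0],"twist": [0,0,0.024]},
    {"grip": -1,"translation": [0.035,0.007,0],"twist": [0,0,0.024]},
    {"grip": -1,"translation": [0.035,0.007,0],"twist": [0,0,0.024]},
    {"grip": -1,"translation": [0.035,0.006,0],"twist": [0,0,0.024]},
    {"grip": -1,"translation": [0.035,0.005,0],"twist": [0,0,0.024]},
    {"grip": -1,"translation": [0,0,0],"twist": [0,0,0]},
  ],
)

```text
clock: 2.92
eef_pos: [608.1, 243.3, 184.9]
tcp_rot: [3.14, -0.002, 1.5]
contact_force: [-0.4, -0.2, -0.2]
opening: 0.995
```

```bash
python3 shot.py wrist w3; python3 - <<'E'
from h import *
c=ld('w3');P=cloud(c)
for nm,(x0,x1,y0,y1,z0,z1) in dict(sleeve=(540,680,270,440,58,66),base=(540,680,260,440,7,14),rod=(570,640,200,296,35,55)).items():
        m=(P[...,0]>x0)&(P[...,0]<x1)&(P[...,1]>y0)&(P[...,1]<y1)&(P[...,2]>z0)&(P[...,2]<z1)&(c['d']>0)
        Q=P[m]
        if len(Q)<5: print(nm,len(Q));continue
        q=cv2.minAreaRect(Q[:,:2].astype(np.float32)); print(nm,len(Q),Q.mean(0).round(1),np.round(q[0],1),np.round(q[1],1),round(q[2],2), np.percentile(Q[:,2],[5,50,95]).round(1))
        if nm=='rod':
            for a in range(225,300,8):
                s=Q[(Q[:,1]>a)&(Q[:,1]<a+8)]
                if len(s): print(a,s[:,0].min().round(1),s[:,0].max().round(1),s[:,2].max().round(1))
E
```

```text
2.9167 [608.1 243.3 184.9] [ 3.1402e+00 -2.2000e-03  1.4998e+00] [0.38 0.42 1.59 0.   1.13 0.45] 0.995342834368444
sleeve 5163 [614.3 346.4  61.9] [614.5 344.5] [93.9 41.8] 84.64 [60.6 61.9 63.1]
base 3183 [614.7 344.5  10.9] [614.2 344.3] [109.8  80.2] 85.12 [ 9.5 10.9 12.4]
rod 938 [607.8 267.9  47.4] [607.7 265. ] [63.1 17.2] 85.03 [43.2 47.9 50.2]
233 600.1 610.9 47.0
241 597.8 614.7 49.6
249 597.9 615.2 51.6
257 598.7 615.7 52.1
265 599.3 616.2 51.7
273 599.9 616.8 50.9
281 600.5 617.3 50.6
289 601.2 618.9 51.3
```

View pics/w3.png

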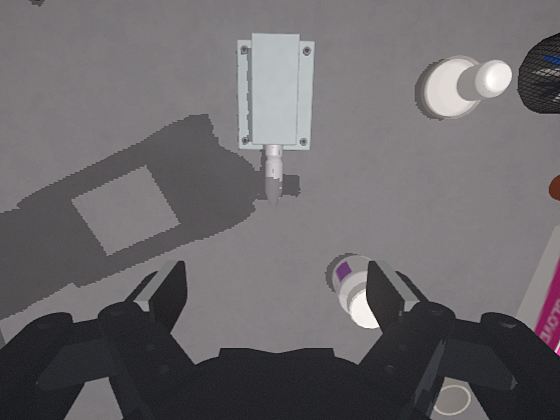

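Stand yaw ≈ 85.0°, foot at ≈ (604.8, 233). I'll grip the shaft 33 mm from the foot, at (607.7, 265.9).

>>> jog_arm(
  moves=[
    {"grip": -1,"translation": [0.007,-0.001,0.035],"twist": [0,0,0.008]},
    {"grip": -1,"translation": [0.008,-0.001,0.035],"twist": [0,0,0.008]},
    {"grip": -1,"translation": [0.007,-0.001,0.035],"twist": [0,0,0]},
    {"grip": -1,"translation": [0,0,0.028],"twist": [0,0,0]},
    {"grip": -1,"translation": [0,0,0.012],"twist": [0,0,0]},
    {"grip": -1,"translation": [0,0,0],"twist": [0,0,0]},
    {"grip": -1,"translation": [0,0,0],"twist": [0,0,0]},
  ],
)

```text
clock: 3.55
eef_pos: [605.6, 260.4, 40.4]
tcp_rot: [-3.141, 0.0, 1.483]
contact_force: [0.2, -0.0, 0.4]
opening: 0.997
```

>>> jog_arm(
  moves=[
    {"grip": -1,"translation": [0.006,0.0015,0.008],"twist": [0,0,0]},
    {"grip": -1,"translation": [0,0,0],"twist": [0,0,0]},
    {"grip": -1,"translation": [0,0,0],"twist": [0,0,0]},
    {"grip": -1,"translation": [0,0,0],"twist": [0,0,0]},
  ],
)

```text
clock: 3.88
eef_pos: [607.7, 268.1, 33.0]
tcp_rot: [3.14, -0.001, 1.485]
contact_force: [-1.0, 0.8, -0.3]
opening: 1.005
```

```bash
python3 shot.py wrist w4
```

```text
3.8833 [607.7 268.1  33. ] [ 3.1402e+00 -7.0000e-04  1.4850e+00] [ 0.41  0.6   1.66 -0.    0.87  0.5 ] 1.0052099083078687
```

View pics/w4.png

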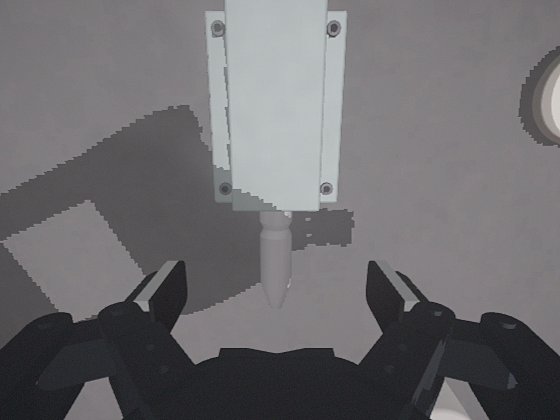

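The rod lies centred between the pads (column 276). Closing.

>>> jog_arm(
  moves=[
    {"grip": 1,"translation": [0,0,0],"twist": [0,0,0]},
    {"grip": 1,"translation": [0,0,0],"twist": [0,0,0]},
    {"grip": 1,"translation": [0,0,0],"twist": [0,0,0]},
    {"grip": 1,"translation": [0,0,0],"twist": [0,0,0]},
    {"grip": 1,"translation": [0,0,0],"twist": [0,0,0]},
    {"grip": 1,"translation": [0,0,0],"twist": [0,0,0]},
    {"grip": 1,"translation": [0,0,0],"twist": [0,0,0]},
    {"grip": 1,"translation": [0,0,0],"twist": [0,0,0]},
  ],
  squeeze=80,
)

```text
clock: 4.6
eef_pos: [607.1, 267.8, 32.0]
tcp_rot: [-3.142, 0.0, 1.485]
contact_force: [0.7, -0.3, 0.9]
opening: -0.002
```

```bash
python3 shot.py wrist w5; python3 shot.py side s5; python3 -c "
from h import *
crop('s5',150,220,130,110,5,'s5c')"
```

```text
4.6 [607.1 267.8  32. ] [-3.1416  0.      1.4848] [ 0.41  0.6   1.67 -0.    0.87  0.5 ] -0.0018999133658641058
4.65 [607.1 267.7  32. ] [-3.1416  0.      1.4848] [ 0.41  0.6   1.67 -0.    0.87  0.5 ] -0.0006228353608829088
```

View pics/w5.png

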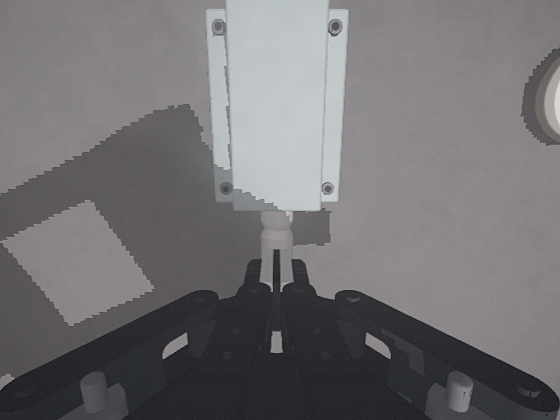

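View pics/s5c.png

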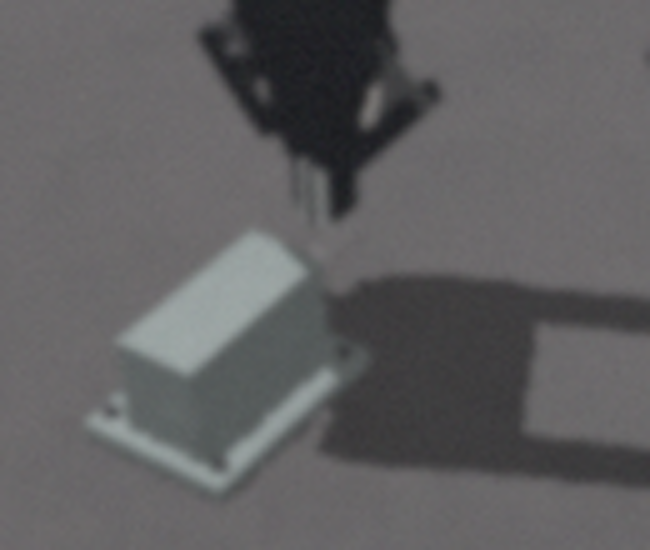

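```bash
python3 - <<'E'
from h import *
crop('w5',200,190,160,170,4,'w5c')
c=ld('w5');print(c['d'][240:350:8,268:286:3].round())
P=cloud(c)
for v in range(240,350,8): print(v,P[v,276].round(),P[v,266].round(),P[v,254].round())
E
```

```text
[[161. 161. 159. 160. 160. 160.]
 [161. 162. 162. 161. 160.   0.]
 [141. 139. 140. 141. 140. 142.]
 [132. 132. 132. 132. 132. 132.]
 [124. 125. 125. 125. 125. 124.]
 [119. 119. 118. 119. 118. 117.]
 [109. 117. 117. 117. 117. 109.]
 [104. 110. 117. 119. 118. 105.]
 [101. 109. 120. 119. 120. 107.]
 [100. 109. 120. 120. 120. 110.]
 [109. 111. 121. 121. 121. 110.]
 [110. 112. 122. 122. 123. 110.]
 [110. 112. 233. 233. 233. 112.]
 [110. 113. 234. 235. 234. 109.]]
240 [608. 279.  50.] [603. 279.  47.] [591. 262.  -0.]
248 [608. 274.  49.] [602. 274.  47.] [590. 256.   0.]
256 [608. 279.  70.] [603. 279.  70.] [590. 250.   1.]
264 [608. 279.  79.] [604. 279.  79.] [597. 275.  69.]
272 [608. 278.  86.] [604. 279.  87.] [598. 275.  78.]
280 [608. 278.  92.] [604. 279.  93.] [598. 275.  85.]
288 [608. 276.  95.] [604. 280. 100.] [601. 282. 104.]
296 [608. 273.  95.] [605. 280. 106.] [601. 280. 106.]
304 [607. 269.  94.] [605. 280. 111.] [601. 280. 111.]
312 [607. 266.  95.] [613. 335. 200.] [602. 284. 122.]
320 [607. 262.  95.] [605. 278. 118.] [603. 285. 127.]
328 [606. 257.  94.] [613. 335. 200.] [603. 285. 131.]
336 [599. 182.   1.] [603. 263. 106.] [603. 285. 134.]
344 [599. 175.   1.] [603. 260. 106.] [603. 285. 137.]
```

View pics/w5c.png

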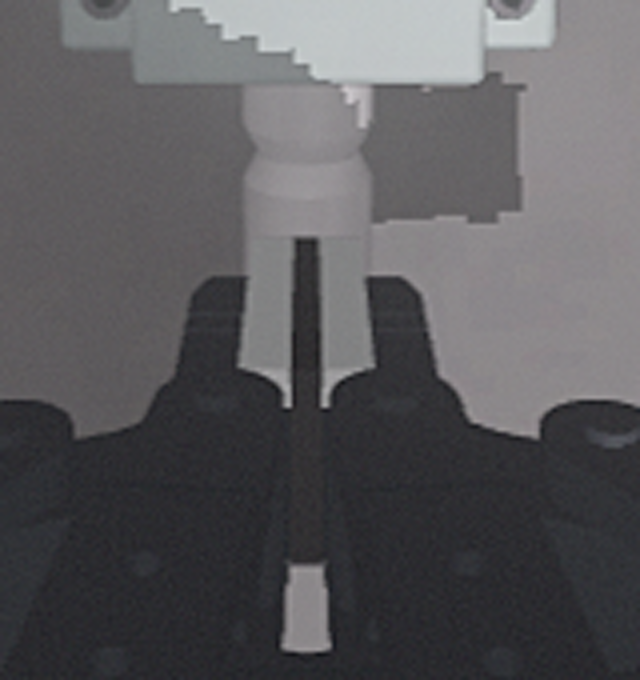

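```bash
python3 - <<'E'
from h import *
c=ld('s5');P=cloud(c)
Q=P[(c['d']>0)&(abs(P[...,0]-607)<60)&(P[...,1]>225)&(P[...,1]<295)&(P[...,2]>25)&(P[...,2]<150)]
for z in range(25,130,6):
    s=Q[(Q[:,2]>z)&(Q[:,2]<=z+6)]
    if len(s): print(z,len(s),s.min(0).round(),s.max(0).round())
c=ld('w4');P=cloud(c)
# open pads
for u in (165,175,183,370,378,388):
    for v in (265,275,290,300): print((u,v),P[v,u].round(),end=' ')
    print()
E
```

```text
31 4 [599. 257.  36.] [602. 284.  37.]
37 32 [597. 237.  37.] [604. 286.  43.]
43 56 [598. 240.  43.] [615. 287.  49.]
49 2 [605. 252.  49.] [608. 272.  50.]
55 7 [601. 274.  57.] [616. 280.  60.]
61 23 [595. 265.  61.] [621. 281.  67.]
67 22 [594. 266.  67.] [620. 282.  73.]
73 26 [594. 264.  73.] [623. 281.  79.]
79 26 [594. 265.  79.] [620. 283.  85.]
85 18 [594. 274.  85.] [621. 281.  91.]
91 19 [594. 274.  91.] [617. 281.  97.]
97 34 [580. 274.  97.] [643. 283. 103.]
103 58 [575. 263. 103.] [644. 284. 109.]
109 65 [574. 260. 109.] [645. 286. 115.]
115 49 [568. 253. 115.] [651. 286. 121.]
121 69 [563. 253. 121.] [658. 289. 127.]
127 71 [558. 259. 127.] [660. 289. 133.]
(165, 265) [561. 283.  81.] (165, 275) [563. 282.  89.] (165, 290) [566. 281.  98.] (165, 300) [565. 276.  98.] 
(175, 265) [565. 283.  81.] (175, 275) [566. 280.  85.] (175, 290) [565. 274.  86.] (175, 300) [565. 270.  88.] 
(183, 265) [566. 280.  74.] (183, 275) [566. 275.  76.] (183, 290) [565. 269.  78.] (183, 300) [564. 264.  78.] 
(370, 265) [651. 272.  74.] (370, 275) [651. 268.  76.] (370, 290) [650. 261.  77.] (370, 300) [650. 257.  78.] 
(378, 265) [653. 275.  81.] (378, 275) [651. 273.  86.] (378, 290) [651. 267.  87.] (378, 300) [650. 263.  88.] 
(388, 265) [657. 275.  80.] (388, 275) [654. 275.  89.] (388, 290) [652. 272.  96.] (388, 300) [651. 269.  99.]
```

Both cameras agree: the fingertips are at z≈60 while the reported TCP z is 32. So the real fingertips lie about 28 mm behind the reported TCP, and the jaws shut above the rod without touching it. I'll allow for that offset: open, then go 28 mm lower.

>>> jog_arm(
  moves=[
    {"grip": -1,"translation": [-0.002,0.001,0],"twist": [0,0,0]},
    {"grip": -1,"translation": [0,0,0],"twist": [0,0,0]},
    {"grip": -1,"translation": [0,0,0],"twist": [0,0,0]},
    {"grip": -1,"translation": [0,0,0],"twist": [0,0,0]},
    {"grip": -1,"translation": [0,0,0],"twist": [0,0,0]},
    {"grip": -1,"translation": [0,0,0],"twist": [0,0,0]},
    {"grip": -1,"translation": [0,0,0.014],"twist": [0,0,0]},
    {"grip": -1,"translation": [0,0,0.014],"twist": [0,0,0]},
    {"grip": -1,"translation": [0,0,0],"twist": [0,0,0]},
    {"grip": -1,"translation": [0,0,0],"twist": [0,0,0]},
  ],
)

```text
clock: 5.53
eef_pos: [606.5, 265.1, 2.0]
tcp_rot: [-3.139, 0.002, 1.485]
contact_force: [0.8, -0.5, 0.2]
opening: 0.996
```

```bash
python3 shot.py wrist w6; python3 shot.py side s6; python3 -c "
from h import *
crop('s6',150,220,130,110,5,'s6c')
c=ld('s6');P=cloud(c)
for z in range(25,90,6):
  for a,b in ((540,605),(611,680)):
    s=P[(c['d']>0)&(P[...,0]>a)&(P[...,0]<b)&(P[...,1]>225)&(P[...,1]<285)&(P[...,2]>z)&(P[...,2]<=z+6)]
    if len(s): print(z,len(s),s.min(0).round(),s.max(0).round())
"
```

```text
5.5333 [606.5 265.1   2. ] [-3.1386e+00  1.6000e-03  1.4848e+00] [0.41 0.64 1.68 0.   0.83 0.5 ] 0.9955982453128135
5.5833 [607.2 265.4   2.9] [-3.1399e+00  9.0000e-04  1.4849e+00] [ 0.41  0.64  1.68 -0.    0.83  0.5 ] 0.9985621499292179
31 4 [599. 249.  33.] [604. 281.  37.]
37 25 [560. 236.  37.] [604. 284.  43.]
37 7 [650. 258.  40.] [655. 272.  43.]
43 51 [554. 240.  43.] [605. 284.  49.]
43 26 [612. 252.  43.] [658. 282.  49.]
49 19 [552. 253.  49.] [605. 283.  55.]
49 17 [649. 251.  50.] [663. 275.  55.]
55 19 [551. 264.  55.] [567. 284.  61.]
55 18 [649. 250.  55.] [665. 274.  61.]
61 22 [550. 264.  61.] [567. 284.  67.]
61 15 [649. 257.  62.] [665. 276.  67.]
67 19 [551. 268.  67.] [565. 283.  72.]
67 22 [650. 252.  67.] [664. 275.  73.]
73 10 [553. 275.  73.] [566. 283.  78.]
73 21 [649. 251.  73.] [662. 274.  78.]
79 11 [550. 262.  80.] [566. 284.  84.]
79 13 [652. 253.  79.] [669. 276.  85.]
85 28 [542. 261.  85.] [572. 285.  91.]
85 25 [646. 249.  85.] [675. 276.  91.]
```

View pics/w6.png

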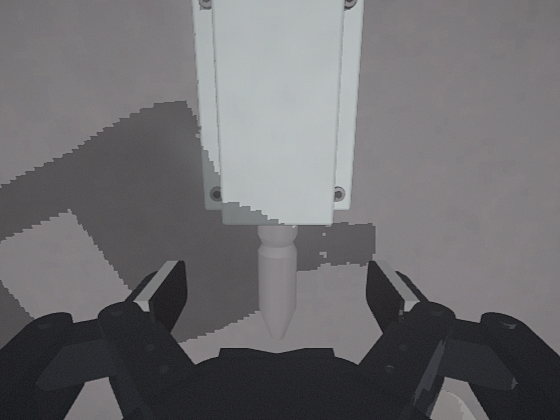

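View pics/s6c.png

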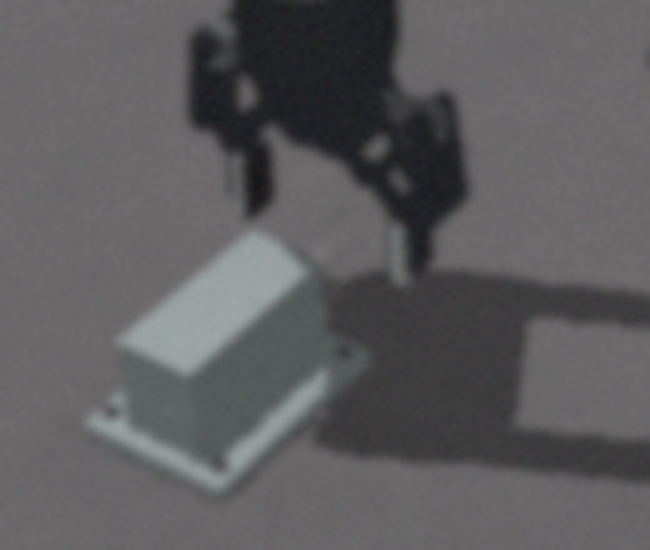

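Tips stand at z≈41 when open, and will swing to ≈32 as they close, with the rod centred (column 277). Closing.

>>> jog_arm(
  moves=[
    {"grip": 1,"translation": [0,0,0],"twist": [0,0,0]},
    {"grip": 1,"translation": [0,0,0],"twist": [0,0,0]},
    {"grip": 1,"translation": [0,0,0],"twist": [0,0,0]},
    {"grip": 1,"translation": [0,0,0],"twist": [0,0,0]},
    {"grip": 1,"translation": [0,0,0],"twist": [0,0,0]},
    {"grip": 1,"translation": [0,0,0],"twist": [0,0,0]},
    {"grip": 1,"translation": [0,0,0],"twist": [0,0,0]},
  ],
  squeeze=80,
)

```text
clock: 6.22
eef_pos: [608.0, 265.7, 4.3]
tcp_rot: [3.141, -0.0, 1.485]
contact_force: [0.1, 0.8, 2.0]
opening: 0.181
```

>>> jog_arm(
  moves=[
    {"grip": 1,"translation": [-0.006,0,0],"twist": [0,0,0]},
    {"grip": 1,"translation": [-0.012,0,0],"twist": [0,0,0]},
    {"grip": 1,"translation": [-0.014,0,0],"twist": [0,0,0]},
    {"grip": 1,"translation": [-0.016,0,0],"twist": [0,0,0]},
    {"grip": 1,"translation": [-0.016,0,0],"twist": [0,0,0]},
    {"grip": 1,"translation": [-0.016,0,0],"twist": [0,0,0]},
    {"grip": 1,"translation": [-0.016,0,0],"twist": [0,0,0]},
    {"grip": 1,"translation": [-0.01,0,0],"twist": [0,0,0]},
    {"grip": 1,"translation": [0,0,0],"twist": [0,0,0]},
    {"grip": 1,"translation": [0,0,0],"twist": [0,0,0]},
  ],
)

```text
clock: 7.05
eef_pos: [598.8, 159.2, 3.9]
tcp_rot: [-3.141, -0.0, 1.483]
contact_force: [0.6, -0.3, -1.0]
opening: 0.179
```

```bash
python3 shot.py wrist w7; python3 shot.py side s7; python3 -c "
from h import *
crop('s7',150,200,150,120,5,'s7c')"
```

```text
7.05 [598.8 159.2   3.9] [-3.1413 -0.      1.4833] [0.26 0.59 1.78 0.   0.77 0.34] 0.17902617870437848
7.1 [599.  159.9   4. ] [ 3.1415e+00 -2.0000e-04  1.4840e+00] [0.26 0.59 1.78 0.   0.77 0.34] 0.17980962583415505
```

View pics/w7.png

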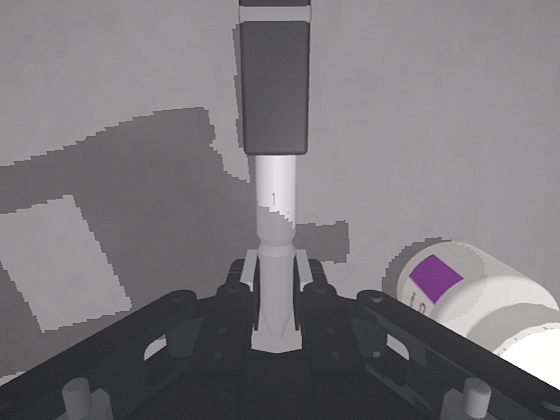

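View pics/s7c.png

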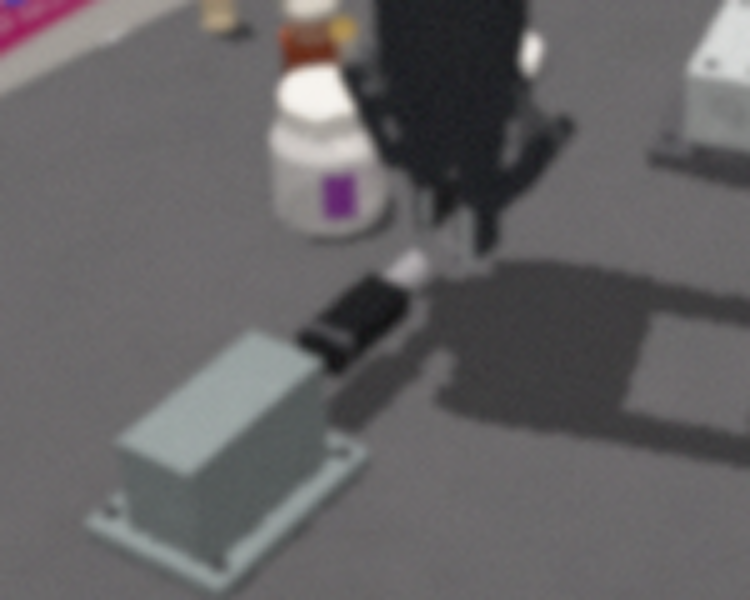

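```bash
python3 - <<'E'
from h import *
c=ld('w7');P=cloud(c)
for v in (10,40,80,120,145,165,200,225): print(v,P[v,276].round(1))
E
```

```text
10 [608.5 267.4  49.1]
40 [607.6 258.2  48.1]
80 [606.4 244.4  49.9]
120 [605.1 230.1  49.4]
145 [604.3 220.7  49.4]
165 [603.6 212.9  49.5]
200 [602.3 198.4  49.1]
225 [601.3 187.7  49.7]
```

>>> jog_arm(
  moves=[
    {"grip": 1,"translation": [-0.016,-0.011,0],"twist": [0,0,0]},
    {"grip": 1,"translation": [-0.016,-0.011,0],"twist": [0,0,0]},
    {"grip": 1,"translation": [0,0,0],"twist": [0,0,-0.08]},
    {"grip": 1,"translation": [0,0,0.007],"twist": [0,0,-0.08]},
    {"grip": 1,"translation": [0,0,0.007],"twist": [0,0,-0.084]},
    {"grip": 1,"translation": [0,0,0.006],"twist": [0,0,0]},
    {"grip": 1,"translation": [0,0,0.005],"twist": [0,0,0]},
    {"grip": 1,"translation": [0,0,0],"twist": [0,0,0]},
    {"grip": 1,"translation": [0,0,0],"twist": [0,0,0]},
  ],
)

```text
clock: 7.9
eef_pos: [574.0, 130.4, -21.3]
tcp_rot: [-3.141, 0.0, 1.727]
contact_force: [-0.9, -0.0, -0.4]
opening: 0.178
```

```bash
python3 shot.py wrist w8; python3 - <<'E'
from h import *
c=ld('w8');P=cloud(c)
for v in range(5,260,15): print(v,P[v,276].round(1))
E
```

```text
7.9 [574.  130.4 -21.3] [-3.141   0.      1.7275] [0.22 0.6  1.85 0.   0.69 0.06] 0.17781392612964864
5 [557.  239.1  24.2]
20 [557.7 234.4  24.2]
35 [558.4 229.7  24.3]
50 [559.1 225.1  23.2]
65 [559.9 220.2  22.9]
80 [560.7 215.   23.1]
95 [561.5 209.8  23.3]
110 [562.4 204.4  22.7]
125 [563.2 198.9  23.8]
140 [564.1 193.2  22.9]
155 [565.  187.5  23.6]
170 [566.  181.4  23. ]
185 [566.9 175.4  23.6]
200 [567.9 169.1  23.5]
215 [568.8 162.9  24.4]
230 [569.9 156.2  24. ]
245 [571.1 148.7  22.1]
```

View pics/w8.png

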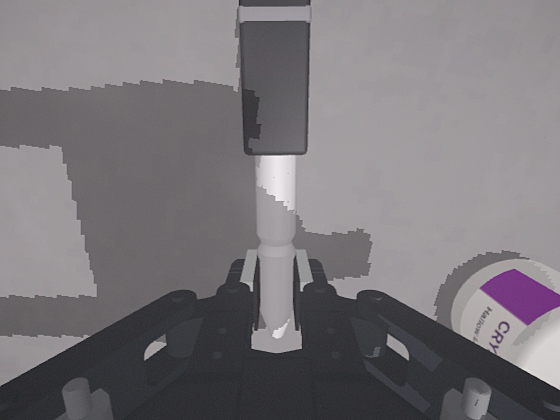

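Rod is level, about 5 mm above the bench. Lowering gently and releasing.

>>> jog_arm(
  moves=[
    {"grip": 1,"translation": [0,0,0.002],"twist": [0,0,0]},
    {"grip": 1,"translation": [0,0,0.002],"twist": [0,0,0]},
    {"grip": 1,"translation": [0,0,0.0005],"twist": [0,0,0]},
    {"grip": 1,"translation": [0,0,0],"twist": [0,0,0]},
    {"grip": 1,"translation": [0,0,0],"twist": [0,0,0]},
  ],
)

```text
clock: 8.37
eef_pos: [574.7, 130.3, -23.8]
tcp_rot: [3.141, -0.0, 1.728]
contact_force: [-5.3, -1.2, 17.7]
opening: 0.177
```

>>> jog_arm(
  moves=[
    {"grip": 1,"translation": [0,0,-0.001],"twist": [0,0,0]},
    {"grip": 1,"translation": [0,0,0],"twist": [0,0,0]},
  ],
)

```text
clock: 8.53
eef_pos: [574.7, 130.2, -23.8]
tcp_rot: [3.14, -0.0, 1.728]
contact_force: [-2.5, -0.1, 10.4]
opening: 0.177
```

```bash
python3 shot.py wrist w9; python3 - <<'E'
from h import *
c=ld('w9');P=cloud(c)
for v in range(5,250,20): print(v,P[v,276].round(1),P[v,330].round(1))
E
```

```text
8.5333 [574.7 130.2 -23.8] [ 3.1403e+00 -1.0000e-04  1.7284e+00] [0.22 0.6  1.86 0.   0.68 0.06] 0.17729238584130458
5 [557.5 239.   21.4] [578.3 249.1   2. ]
25 [558.4 233.   20.7] [5.800e+02 2.426e+02 1.000e-01]
45 [559.5 226.4  21.2] [581.4 234.7   1.7]
65 [560.5 219.8  21.2] [583.  227.3   1. ]
85 [561.6 213.1  20.6] [5.848e+02 2.195e+02 1.000e-01]
105 [562.7 206.   21. ] [5.864e+02 2.113e+02 3.000e-01]
125 [563.8 198.7  20.8] [588.1 202.8   0.9]
145 [565.  191.1  21.5] [589.8 194.1   1.3]
165 [566.2 183.3  20.7] [591.7 185.    1. ]
185 [567.5 175.4  22. ] [593.6 175.7   1.2]
205 [568.8 166.8  21.2] [595.6 166.1   1.3]
225 [570.2 158.2  21.3] [597.6 156.2   1.7]
245 [571.7 148.7  20.2] [599.7 145.8   1.8]
```

Rod is 1–1.5 mm up with the fingertips touching the bench. Releasing and lifting clear.

>>> jog_arm(
  moves=[
    {"grip": -1,"translation": [0,0,0],"twist": [0,0,0]},
    {"grip": -1,"translation": [0,0,0],"twist": [0,0,0]},
    {"grip": -1,"translation": [0,0,0],"twist": [0,0,0]},
    {"grip": -1,"translation": [0,0,0],"twist": [0,0,0]},
    {"grip": -1,"translation": [0,0,0],"twist": [0,0,0]},
    {"grip": -1,"translation": [0,0,0],"twist": [0,0,0]},
    {"grip": -1,"translation": [0,0,-0.03],"twist": [0,0,0]},
    {"grip": -1,"translation": [0,0,-0.03],"twist": [0,0,0]},
    {"grip": -1,"translation": [0,0,0],"twist": [0,0,0]},
    {"grip": -1,"translation": [0,0,0],"twist": [0,0,0]},
  ],
)

```text
clock: 9.42
eef_pos: [575.6, 130.4, 37.2]
tcp_rot: [3.138, -0.0, 1.729]
contact_force: [0.3, -0.2, -1.2]
opening: 1.003
```

```bash
python3 shot.py wrist w10; python3 - <<'E'
from h import *
c=ld('w10');P=cloud(c);g=cv2.cvtColor(c['p'],cv2.COLOR_RGB2GRAY)
m=(P[...,2]>11)&(P[...,2]<25)&(abs(P[...,0]-570)<50)&(P[...,1]>85)&(P[...,1]<275)
Q=P[m];print(len(Q),cv2.minAreaRect(Q[:,:2].astype(np.float32)))
for a in range(90,270,10):
    s=Q[(Q[:,1]>a)&(Q[:,1]<a+10)]
    if len(s): print(a,s[:,0].min().round(1),s[:,0].max().round(1),np.median(s[:,2]).round(1))
E
```

```text
9.4167 [575.6 130.4  37.2] [ 3.1379e+00 -2.0000e-04  1.7288e+00] [ 0.22  0.51  1.84 -0.    0.8   0.06] 1.0031875294524648
8075 ((567.7630615234375, 172.36920166015625), (26.023483276367188, 150.09324645996094), 9.82597541809082)
90 576.9 583.2 13.5
100 571.9 584.5 14.9
110 568.3 585.6 17.4
120 566.6 584.7 17.5
130 564.6 583.1 17.6
140 564.0 581.4 16.8
150 561.1 579.4 17.5
160 559.6 578.0 17.5
170 557.5 576.4 17.5
180 552.2 576.8 18.0
190 550.3 577.6 18.9
200 548.8 576.0 18.9
210 546.9 574.2 18.8
220 544.9 572.5 18.8
230 543.7 570.8 18.9
240 543.2 569.0 18.7
```

View pics/w10.png

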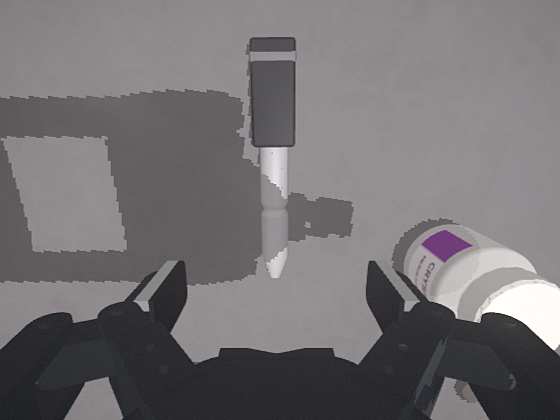

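>>> jog_arm(
  moves=[
    {"grip": -1,"translation": [0.03,0,0],"twist": [0,0,-0.0135]},
    {"grip": -1,"translation": [0.03,0,0.01],"twist": [0,0,0]},
    {"grip": -1,"translation": [0.0275,0,0.02],"twist": [0,0,0]},
    {"grip": -1,"translation": [0,0,0.014],"twist": [0,0,0]},
    {"grip": -1,"translation": [0,0,0],"twist": [0,0,0]},
    {"grip": -1,"translation": [0,0,0],"twist": [0,0,0]},
    {"grip": -1,"translation": [0,0,0],"twist": [0,0,0]},
  ],
)

```text
clock: 10.05
eef_pos: [559.4, 215.7, -8.7]
tcp_rot: [-3.141, 0.0, 1.742]
contact_force: [0.5, 0.5, -0.4]
opening: 0.997
```

```bash
python3 shot.py wrist w11
```

```text
10.05 [559.4 215.7  -8.7] [-3.1407e+00  3.0000e-04  1.7420e+00] [ 0.37  0.59  1.83 -0.    0.73  0.19] 0.997491051411753
```

View pics/w11.png

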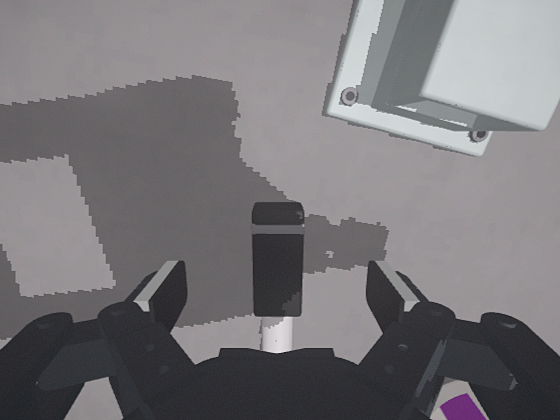

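Handle centred between the jaws at column 277. Descend and close.

>>> jog_arm(
  moves=[
    {"grip": -1,"translation": [0,0,0.0125],"twist": [0,0,0]},
    {"grip": -1,"translation": [0,0,0],"twist": [0,0,0]},
    {"grip": 1,"translation": [0,0,0],"twist": [0,0,0]},
    {"grip": 1,"translation": [0,0,0],"twist": [0,0,0]},
    {"grip": 1,"translation": [0,0,0],"twist": [0,0,0]},
    {"grip": 1,"translation": [0,0,0],"twist": [0,0,0]},
    {"grip": 1,"translation": [0,0,0],"twist": [0,0,0]},
    {"grip": 1,"translation": [0,0,0],"twist": [0,0,0]},
    {"grip": 1,"translation": [0,0,0],"twist": [0,0,0]},
  ],
  squeeze=90,
)

```text
clock: 10.85
eef_pos: [560.1, 216.5, -20.3]
tcp_rot: [3.141, -0.0, 1.742]
contact_force: [-1.5, -1.0, 5.8]
opening: 0.278
```

```bash
python3 shot.py wrist w12; python3 - <<'E'
from rig import r
print(r.sense()['contact_force'])
E
```

```text
10.85 [560.1 216.5 -20.3] [ 3.1406e+00 -2.0000e-04  1.7423e+00] [ 0.37  0.61  1.83 -0.    0.71  0.19] 0.2781763774783331
[-0.57146211 -0.52432012  4.91667065]
```

View pics/w12.png

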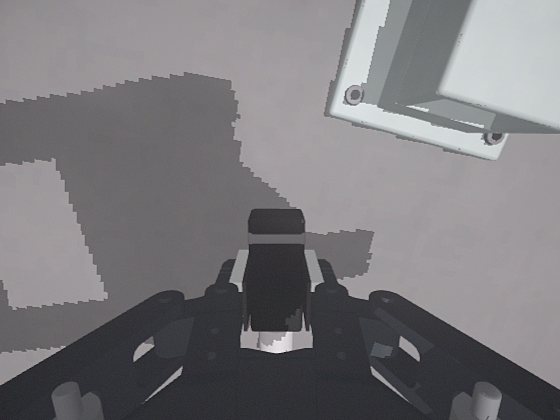

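Handle gripped. Lift to bore height, align with the bore's heading (yaw 1.728), and move to put the foot 25 mm before the mouth.

>>> jog_arm(
  moves=[
    {"grip": 1,"translation": [0,0,-0.018],"twist": [0,0,0.0145]},
    {"grip": 1,"translation": [0,0,-0.018],"twist": [0,0,0]},
    {"grip": 1,"translation": [-0.015,-0.018,0],"twist": [0,0,0]},
    {"grip": 1,"translation": [-0.015,-0.018,0],"twist": [0,0,0]},
    {"grip": 1,"translation": [-0.015,-0.018,0],"twist": [0,0,0]},
    {"grip": 1,"translation": [-0.015,-0.017,0],"twist": [0,0,0]},
    {"grip": 1,"translation": [0,0,0],"twist": [0,0,0]},
    {"grip": 1,"translation": [0,0,0],"twist": [0,0,0]},
    {"grip": 1,"translation": [0,0,0],"twist": [0,0,0]},
  ],
)

```text
clock: 11.65
eef_pos: [499.7, 146.3, 15.2]
tcp_rot: [3.14, -0.0, 1.727]
contact_force: [0.2, 0.2, -1.3]
opening: 0.278
```

```bash
python3 shot.py side s13; python3 shot.py scene c13;python3 shot.py wrist w13; python3 - <<'E'
from h import *
crop('s13',220,160,150,120,5,'s13c')
crop('c13',220,160,140,110,5,'c13c')
c=ld('w13');P=cloud(c)
for v in (225,240,260,280,300,320): print(P[v,276].round(1))
for n in('s13','c13'):
    c=ld(n);P=cloud(c)
    m=(P[...,0]>490)&(P[...,0]<540)&(P[...,1]>8)&(P[...,1]<110)&(P[...,2]>22)&(P[...,2]<70)&(c['d']>0)
    Q=P[m]
    for a in range(10,110,10):
        s=Q[(Q[:,1]>a)&(Q[:,1]<a+10)]
        if len(s): print(n,a,len(s),s.min(0).round(1),s.max(0).round(1))
E
```

```text
11.65 [499.7 146.3  15.2] [ 3.1404e+00 -3.0000e-04  1.7274e+00] [0.28 0.46 2.   0.   0.68 0.13] 0.2778479610627818
11.7 [499.9 146.6  15.2] [ 3.1402e+00 -3.0000e-04  1.7279e+00] [0.28 0.46 2.   0.   0.68 0.13] 0.2770076354188507
11.75 [499.9 146.7  15.1] [ 3.1404e+00 -2.0000e-04  1.7281e+00] [0.28 0.46 2.   0.   0.68 0.13] 0.2806401532768506
[495.8 172.5  53.4]
[496.8 165.8  54.6]
[498.4 155.7  53.7]
[500.  145.4  53.5]
[501.6 135.5  54.6]
[503.2 125.3  55.6]
s13 30 4 [512.1  33.1  45.9] [517.   39.   49.7]
s13 40 8 [509.   40.2  41.1] [516.6  50.   52.6]
s13 50 12 [507.   51.3  41.7] [514.3  59.7  53.8]
s13 60 5 [505.1  61.3  42.2] [509.4  69.8  49. ]
s13 70 2 [503.4  71.7  45.5] [504.4  73.6  47.2]
s13 100 1 [512.8 107.4  50.8] [512.8 107.4  50.8]
c13 20 5 [513.3  28.1  43.1] [519.9  28.7  49.6]
c13 30 16 [507.6  30.1  40.5] [520.5  39.3  53.9]
c13 40 17 [505.6  41.1  37.8] [522.   48.6  53.5]
c13 50 20 [503.6  50.4  38.6] [520.   59.5  53.3]
c13 60 17 [502.6  60.6  41.5] [519.7  68.9  54.5]
c13 70 17 [500.2  70.8  40.3] [521.   78.7  56.1]
c13 80 18 [497.   80.1  42.1] [514.1  89.3  54.6]
c13 90 16 [498.2  91.   35.4] [511.2  99.5  53.2]
c13 100 16 [496.9 100.2  40.6] [508.5 108.4  54. ]
```

View pics/s13c.png

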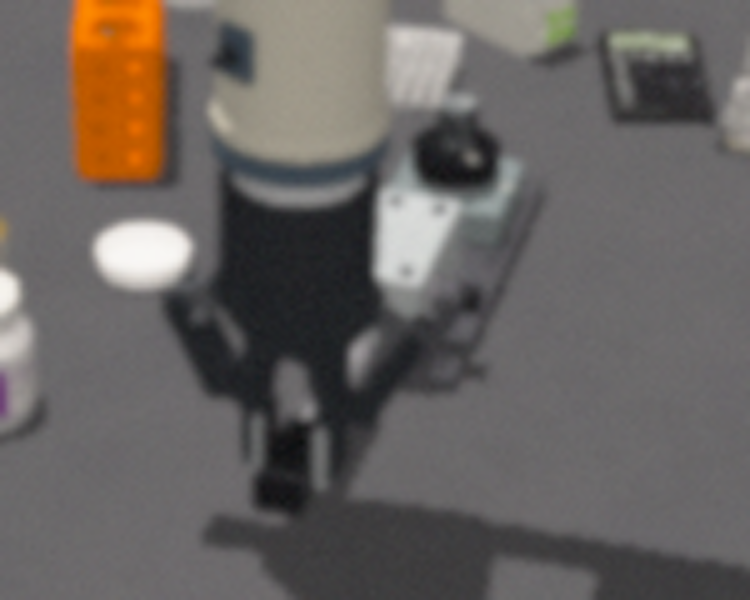

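View pics/c13c.png

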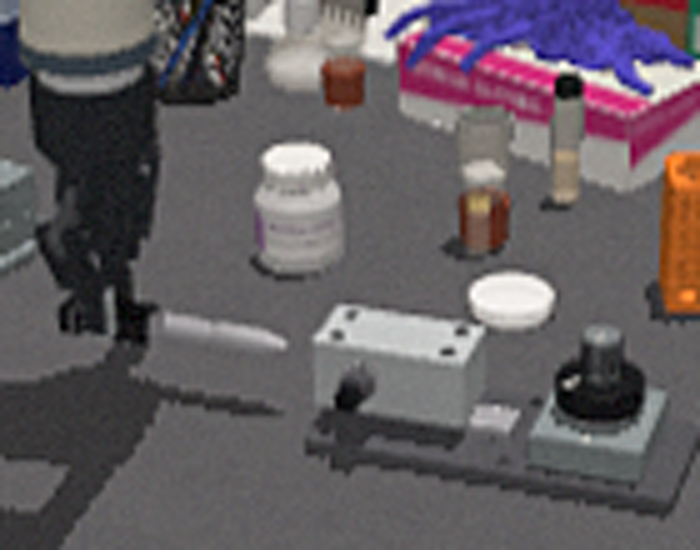

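>>> jog_arm(
  moves=[
    {"grip": 1,"translation": [-0.008,-0.0006,-0.0007],"twist": [0,0,0]},
    {"grip": 1,"translation": [-0.01,0,0],"twist": [0,0,0]},
    {"grip": 1,"translation": [-0.01,0,0],"twist": [0,0,0]},
    {"grip": 1,"translation": [-0.009,0,0],"twist": [0,0,0]},
    {"grip": 1,"translation": [-0.008,0,0],"twist": [0,0,0]},
    {"grip": 1,"translation": [0,0,0],"twist": [0,0,0]},
    {"grip": 1,"translation": [0,0,0],"twist": [0,0,0]},
    {"grip": 1,"translation": [0,0,0],"twist": [0,0,0]},
  ],
)

```text
clock: 12.47
eef_pos: [505.3, 101.3, 15.7]
tcp_rot: [3.142, -0.0, 1.727]
contact_force: [0.6, -0.8, -1.9]
opening: 0.277
```

```bash
python3 shot.py scene c14; python3 - <<'E'
from h import *
crop('c14',220,160,140,110,5,'c14c')
from rig import r
s=r.sense();print(s['contact_force'],s['wrist_torque'],s['eef_pos'])
E
```

```text
12.4667 [505.3 101.3  15.7] [ 3.1416e+00 -1.0000e-04  1.7271e+00] [0.19 0.46 2.01 0.   0.68 0.04] 0.2774770445552288
[ 0.47735086 -0.57811822 -1.58392087] [ 0.02020874 -0.01750983  0.02822384] [505.29905077 101.53897888  15.70853131]
```

View pics/c14c.png

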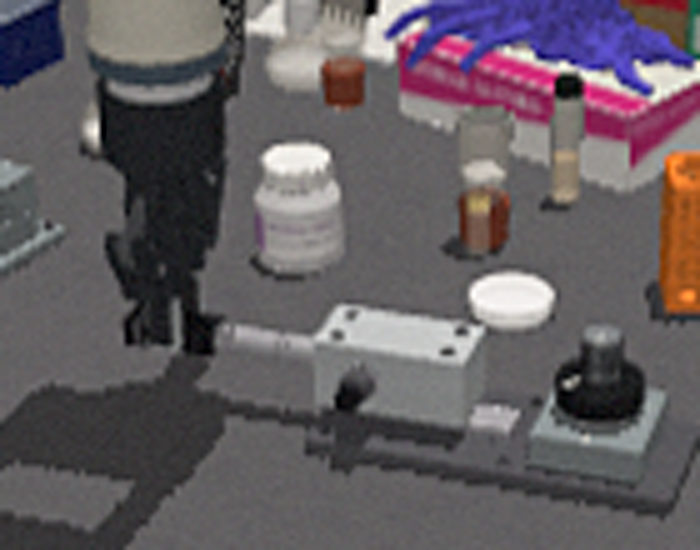

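>>> jog_arm(
  moves=[
    {"grip": 1,"translation": [-0.004,0.0006,0],"twist": [0,0,0]},
    {"grip": 1,"translation": [-0.005,0,0],"twist": [0,0,0]},
    {"grip": 1,"translation": [-0.005,0,0],"twist": [0,0,0]},
    {"grip": 1,"translation": [-0.005,0,0],"twist": [0,0,0]},
    {"grip": 1,"translation": [-0.005,0,0],"twist": [0,0,0]},
    {"grip": 1,"translation": [0,0,0],"twist": [0,0,0]},
  ],
)

```text
clock: 13.02
eef_pos: [510.8, 77.4, 16.0]
tcp_rot: [3.14, 0.0, 1.728]
contact_force: [3.4, 0.1, -1.6]
opening: 0.279
```

>>> jog_arm(
  moves=[
    {"grip": 1,"translation": [-0.005,0,0],"twist": [0,0,0]},
    {"grip": 1,"translation": [-0.005,0,0],"twist": [0,0,0]},
    {"grip": 1,"translation": [-0.005,0,0],"twist": [0,0,0]},
    {"grip": 1,"translation": [-0.005,0,0],"twist": [0,0,0]},
    {"grip": 1,"translation": [-0.005,0,0],"twist": [0,0,0]},
    {"grip": 1,"translation": [0,0,0],"twist": [0,0,0]},
  ],
)

```text
clock: 13.52
eef_pos: [514.9, 52.6, 16.1]
tcp_rot: [3.139, 0.0, 1.728]
contact_force: [5.4, -0.5, -1.9]
opening: 0.279
```

>>> jog_arm(
  moves=[
    {"grip": 1,"translation": [-0.004,0,0],"twist": [0,0,0]},
    {"grip": 1,"translation": [-0.004,0,0],"twist": [0,0,0]},
    {"grip": 1,"translation": [-0.001,0,0],"twist": [0,0,0]},
    {"grip": 1,"translation": [0,0,0],"twist": [0,0,0]},
  ],
)

```text
clock: 13.85
eef_pos: [516.2, 44.6, 16.0]
tcp_rot: [3.139, -0.0, 1.728]
contact_force: [4.0, 1.5, -2.0]
opening: 0.282
```

>>> jog_arm(
  moves=[
    {"grip": 1,"translation": [-0.001,0,0],"twist": [0,0,0]},
    {"grip": 1,"translation": [-0.001,0,0],"twist": [0,0,0]},
    {"grip": 1,"translation": [0,0,0],"twist": [0,0,0]},
  ],
)

```text
clock: 14.1
eef_pos: [516.5, 42.1, 15.9]
tcp_rot: [3.139, 0.001, 1.728]
contact_force: [5.0, -0.6, -2.3]
opening: 0.277
```

>>> jog_arm(
  moves=[
    {"grip": 1,"translation": [-0.001,0,0],"twist": [0,0,0]},
    {"grip": 1,"translation": [-0.001,0,0],"twist": [0,0,0]},
    {"grip": 1,"translation": [0,0,0],"twist": [0,0,0]},
  ],
)

```text
clock: 14.35
eef_pos: [516.6, 41.6, 15.9]
tcp_rot: [3.139, -0.002, 1.727]
contact_force: [4.7, 11.9, -1.6]
opening: 0.278
```

>>> jog_arm(
  moves=[
    {"grip": 1,"translation": [-0.001,0,0],"twist": [0,0,0]},
    {"grip": 1,"translation": [0,0,0],"twist": [0,0,0]},
    {"grip": 1,"translation": [0,0,0],"twist": [0,0,0]},
  ],
)

```text
clock: 14.6
eef_pos: [516.6, 41.5, 16.0]
tcp_rot: [3.14, -0.003, 1.727]
contact_force: [3.2, 18.3, -1.1]
opening: 0.281
```

It stops firmly at 18 N at the expected depth. Unloading the push, then releasing and looking.

>>> jog_arm(
  moves=[
    {"grip": 1,"translation": [0.0025,0,0],"twist": [0,0,0]},
    {"grip": 1,"translation": [0,0,0],"twist": [0,0,0]},
    {"grip": -1,"translation": [0,0,0],"twist": [0,0,0]},
    {"grip": -1,"translation": [0,0,0],"twist": [0,0,0]},
    {"grip": -1,"translation": [0,0,0],"twist": [0,0,0]},
    {"grip": -1,"translation": [0,0,0],"twist": [0,0,0]},
    {"grip": -1,"translation": [0,0,0],"twist": [0,0,0]},
    {"grip": -1,"translation": [0,0,0],"twist": [0,0,0]},
  ],
)

```text
clock: 15.27
eef_pos: [515.1, 41.7, 15.6]
tcp_rot: [-3.141, -0.0, 1.728]
contact_force: [-0.0, 0.3, 0.2]
opening: 1.0
```

>>> jog_arm(
  moves=[
    {"grip": -1,"translation": [0,0,-0.035],"twist": [0,0,0]},
    {"grip": -1,"translation": [0,0,-0.04],"twist": [0,0,0]},
    {"grip": -1,"translation": [0,0,-0.04],"twist": [0,0,0]},
    {"grip": -1,"translation": [-0.025,0.001,-0.03],"twist": [0,0,0]},
    {"grip": -1,"translation": [-0.036,0.001,0],"twist": [0,0,0]},
    {"grip": -1,"translation": [-0.036,0.001,0],"twist": [0,0,0]},
    {"grip": -1,"translation": [-0.035,0.001,0],"twist": [0,0,0]},
    {"grip": -1,"translation": [0,0,0],"twist": [0,0,0]},
    {"grip": -1,"translation": [0,0,0],"twist": [0,0,0]},
  ],
)

```text
clock: 16.02
eef_pos: [539.9, -89.6, 160.6]
tcp_rot: [-3.142, 0.0, 1.725]
contact_force: [0.1, 0.6, 0.7]
opening: 0.999
```

```bash
python3 shot.py wrist w15; python3 shot.py scene c15; python3 - <<'E'
from h import *
crop('c15',220,160,140,110,5,'c15c')
c=ld('w15');P=cloud(c)
for nm,(x0,x1,y0,y1,z0,z1) in dict(carrier=(470,590,-120,8,62,72),handle=(470,560,8,100,40,60),ring=(500,600,-230,-100,56,64),knob=(500,600,-230,-100,84,93)).items():
    m=(P[...,0]>x0)&(P[...,0]<x1)&(P[...,1]>y0)&(P[...,1]<y1)&(P[...,2]>z0)&(P[...,2]<z1)&(c['d']>0)
    Q=P[m]
    if len(Q)<5: print(nm,len(Q));continue
    q=cv2.minAreaRect(Q[:,:2].astype(np.float32)); print(nm,len(Q),Q.mean(0).round(1),np.round(q[0],1),np.round(q[1],1),round(q[2],2), np.percentile(Q[:,2],[5,50,95]).round(1))
E
```

```text
16.0167 [539.9 -89.6 160.6] [-3.1416  0.      1.7247] [-0.17  0.28  1.85 -0.    1.01 -0.32] 0.998584848186573
16.0667 [539.5 -88.4 160.5] [-3.1410e+00 -5.0000e-04  1.7259e+00] [-0.17  0.28  1.85  0.    1.01 -0.32] 0.9991533440839498
carrier 6044 [529.1 -41.7  68. ] [529.4 -44. ] [46.1 93.4] 8.95 [66.8 68.  69.2]
handle 2698 [517.4  41.2  54.6] [517.6  39.2] [26.  65.4] 8.97 [52.9 54.7 56. ]
ring 1358 [ 547.9 -159.8   60.6] [ 548.6 -164.8] [52.6 49.4] 6.69 [58.4 60.8 62. ]
knob 472 [ 548.5 -165.    88.7] [ 548.6 -166.1] [22.2 21.2] 55.33 [84.9 89.1 90.3]
```

View pics/w15.png

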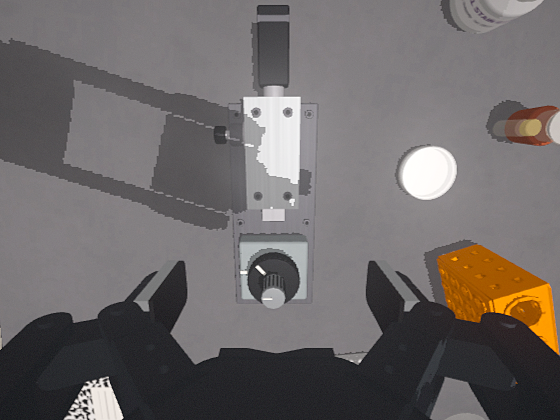

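View pics/c15c.png

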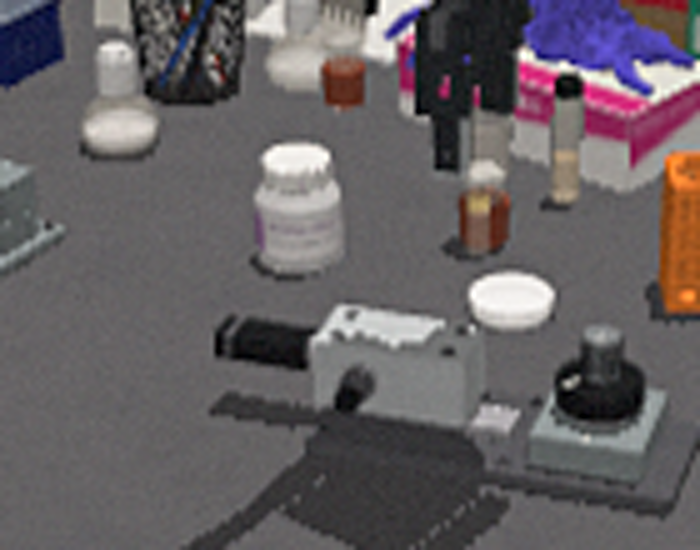

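Rod is home: handle rear is 69.7 mm behind the mouth (70 expected), and the carrier hasn't moved. Next, position above the ring.

>>> jog_arm(
  moves=[
    {"grip": -1,"translation": [-0.026,-0.001,0],"twist": [0,0,0]},
    {"grip": -1,"translation": [-0.026,-0.001,0.01],"twist": [0,0,0]},
    {"grip": -1,"translation": [-0.026,-0.001,0.025],"twist": [0,0,0]},
    {"grip": -1,"translation": [0,0,0.035],"twist": [0,0,0]},
    {"grip": -1,"translation": [0,0,0.03],"twist": [0,0,0]},
    {"grip": -1,"translation": [0,0,0],"twist": [0,0,0]},
    {"grip": -1,"translation": [0,0,0],"twist": [0,0,0]},
    {"grip": -1,"translation": [0,0,0],"twist": [0,0,0]},
  ],
)

```text
clock: 16.78
eef_pos: [550.0, -164.7, 62.0]
tcp_rot: [3.141, 0.0, 1.729]
contact_force: [1.5, -1.4, 0.2]
opening: 1.001
```

```bash
python3 shot.py wrist w16; python3 shot.py side s16; python3 - <<'E'
from h import *
crop('s16',250,120,120,100,5,'s16c')
E
```

```text
16.7833 [ 550.  -164.7   62. ] [3.1407e+00 3.0000e-04 1.7291e+00] [-0.29  0.45  1.86  0.    0.83 -0.45] 1.0009464489381588
16.8333 [ 550.6 -165.1   62.6] [3.1393e+00 1.0000e-03 1.7290e+00] [-0.29  0.45  1.86  0.    0.83 -0.45] 0.998969729280849
```

View pics/w16.png

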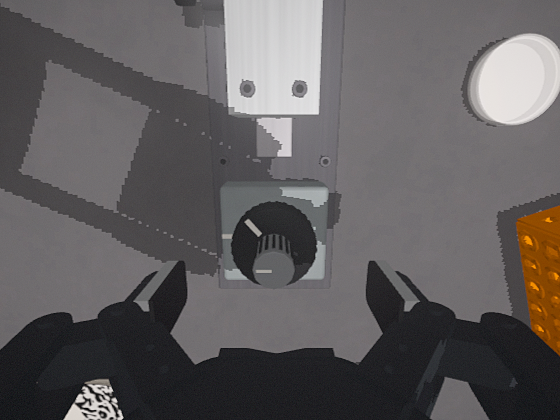

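View pics/s16c.png

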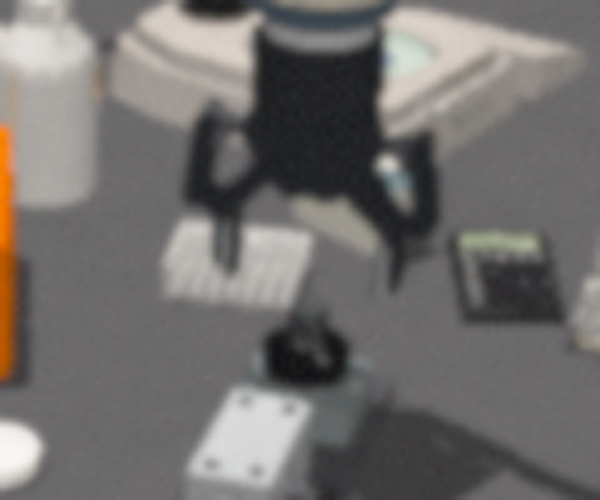

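>>> jog_arm(
  moves=[
    {"grip": -1,"translation": [-0.0013,-0.0013,0.015],"twist": [0,0,0]},
    {"grip": -1,"translation": [0,0,0.015],"twist": [0,0,0]},
    {"grip": -1,"translation": [0,0,0.01],"twist": [0,0,0]},
    {"grip": -1,"translation": [0,0,0.008],"twist": [0,0,0]},
    {"grip": -1,"translation": [0,0,0],"twist": [0,0,0]},
    {"grip": -1,"translation": [0,0,0],"twist": [0,0,0]},
    {"grip": -1,"translation": [0,0,0],"twist": [0,0,0]},
  ],
)

```text
clock: 17.47
eef_pos: [548.6, -167.1, 13.4]
tcp_rot: [3.141, 0.0, 1.728]
contact_force: [0.2, 1.2, -0.6]
opening: 0.998
```

```bash
python3 shot.py wrist w17; python3 shot.py side s17; python3 - <<'E'
from h import *
crop('s17',250,120,120,100,5,'s17c')
c=ld('s17');P=cloud(c)
for z in range(36,80,4):
  for a,b in ((480,520),(580,620)):
    s=P[(c['d']>0)&(P[...,0]>a)&(P[...,0]<b)&(P[...,1]>-195)&(P[...,1]<-140)&(P[...,2]>z)&(P[...,2]<=z+4)]
    if len(s): print(z,len(s),s.min(0).round(),s.max(0).round())
E
```

```text
17.4667 [ 548.6 -167.1   13.4] [3.1408e+00 4.0000e-04 1.7279e+00] [-0.3   0.52  1.88  0.    0.74 -0.46] 0.9977659561340331
17.5167 [ 548.7 -167.1   13.5] [3.1405e+00 5.0000e-04 1.7279e+00] [-0.3   0.52  1.88  0.    0.74 -0.46] 0.9995606804677103
36 4 [ 512. -187.   37.] [ 519. -141.   39.]
36 5 [ 580. -165.   36.] [ 584. -149.   39.]
52 3 [ 499. -162.   55.] [ 505. -160.   56.]
52 6 [ 592. -165.   53.] [ 596. -146.   56.]
56 5 [ 496. -170.   57.] [ 505. -160.   59.]
56 4 [ 594. -154.   57.] [ 603. -143.   60.]
60 7 [ 495. -174.   61.] [ 507. -157.   64.]
60 8 [ 589. -160.   60.] [ 605. -145.   63.]
64 6 [ 494. -172.   64.] [ 505. -160.   67.]
64 6 [ 591. -159.   64.] [ 603. -142.   67.]
68 6 [ 493. -169.   68.] [ 505. -159.   71.]
68 7 [ 591. -170.   70.] [ 602. -143.   72.]
72 8 [ 493. -180.   72.] [ 505. -161.   75.]
72 6 [ 591. -170.   72.] [ 601. -148.   75.]
76 8 [ 494. -184.   77.] [ 506. -164.   79.]
76 6 [ 592. -166.   77.] [ 601. -144.   80.]
```

View pics/w17.png

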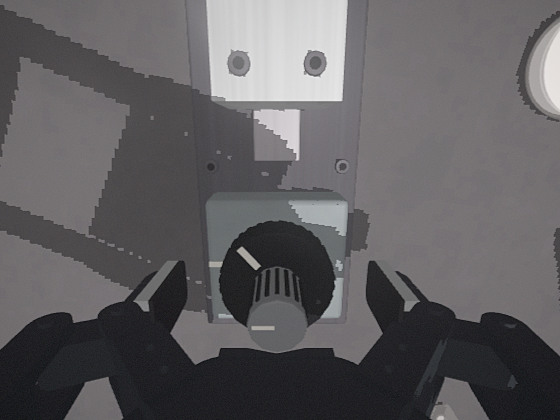

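View pics/s17c.png

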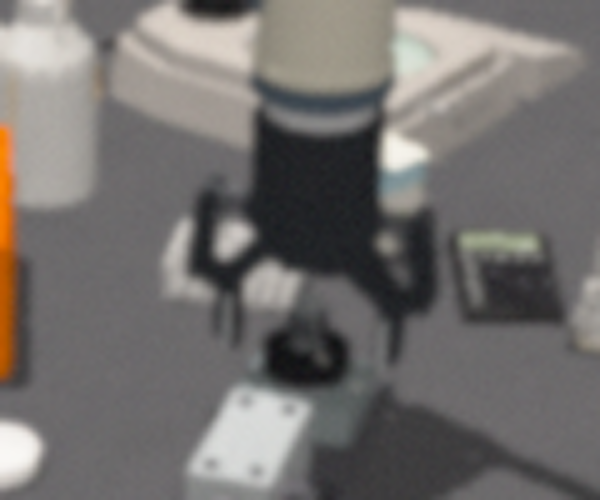

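>>> jog_arm(
  moves=[
    {"grip": -1,"translation": [0.0005,0,0.002],"twist": [0,0,0]},
    {"grip": 1,"translation": [0,0,0],"twist": [0,0,0]},
    {"grip": 1,"translation": [0,0,0],"twist": [0,0,0]},
    {"grip": 1,"translation": [0,0,0],"twist": [0,0,0]},
    {"grip": 1,"translation": [0,0,0],"twist": [0,0,0]},
    {"grip": 1,"translation": [0,0,0],"twist": [0,0,0]},
    {"grip": 1,"translation": [0,0,0],"twist": [0,0,0]},
  ],
  squeeze=50,
)

```text
clock: 18.15
eef_pos: [548.8, -166.4, 11.3]
tcp_rot: [3.14, 0.0, 1.728]
contact_force: [0.4, 2.0, 5.8]
opening: 0.588
```

```bash
python3 shot.py wrist w18
```

```text
18.15 [ 548.8 -166.4   11.3] [3.1402e+00 3.0000e-04 1.7279e+00] [-0.3   0.53  1.88  0.    0.73 -0.45] 0.5880501688266419
```

View pics/w18.png

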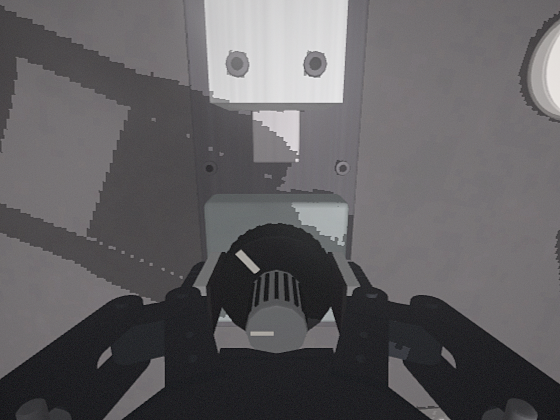

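>>> jog_arm(
  moves=[
    {"grip": 1,"translation": [0,0,0],"twist": [0,0,-0.05]},
    {"grip": 1,"translation": [0,0,0],"twist": [0,0,-0.1]},
    {"grip": 1,"translation": [0,0,0],"twist": [0,0,-0.11]},
    {"grip": 1,"translation": [0,0,0],"twist": [0,0,-0.11]},
    {"grip": 1,"translation": [0,0,0],"twist": [0,0,-0.11]},
    {"grip": 1,"translation": [0,0,0],"twist": [0,0,-0.11]},
    {"grip": 1,"translation": [0,0,0],"twist": [0,0,-0.11]},
    {"grip": 1,"translation": [0,0,0],"twist": [0,0,-0.1]},
    {"grip": 1,"translation": [0,0,0],"twist": [0,0,-0.03]},
    {"grip": 1,"translation": [0,0,0],"twist": [0,0,0]},
  ],
)

```text
clock: 19.03
eef_pos: [548.7, -166.5, 11.3]
tcp_rot: [3.141, 0.001, 2.56]
contact_force: [0.2, 2.1, 5.8]
opening: 0.588
```

>>> jog_arm(
  moves=[
    {"grip": 1,"translation": [0,0,0],"twist": [0,0,0]},
  ],
)

```text
clock: 19.12
eef_pos: [548.7, -166.5, 11.3]
tcp_rot: [3.141, 0.001, 2.558]
contact_force: [0.4, 0.9, 5.7]
opening: 0.583
```

```bash
python3 shot.py wrist w19;  python3 -c "
from rig import r
s=r.sense();print(s['contact_force'],s['wrist_torque'])"
```

```text
19.1167 [ 548.7 -166.5   11.3] [3.1410e+00 1.1000e-03 2.5582e+00] [-0.3   0.53  1.88  0.    0.73 -1.29] 0.5829039585052145
[-0.26916729  1.52416732  5.4838106 ] [ 0.45449406 -0.11431133  0.23238238]
```

View pics/w19.png

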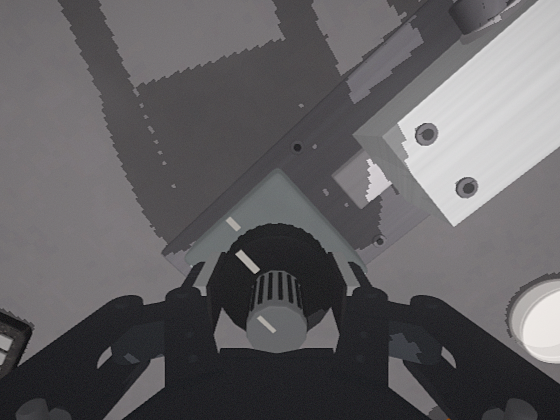

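Ring followed with no slip; its line at (246,261) nearly meets the index at (232,224). Measuring the remaining angle.

```bash
cat > ang.py <<'E'
from h import *
import sys
def ang(n,zr=60.8,zi=36.7,O=None):
    c=ld(n);P=cloud(c)
    hsv=cv2.cvtColor(c['p'],cv2.COLOR_RGB2HSV)
    if O is None: O=np.array([548.8,-166.45])
    v,u=np.mgrid[:420,:560]
    o=-c['R'].T@c['t']
    D=np.stack([(u-c['cx'])/c['fx'],(v-c['cy'])/c['fy'],np.ones_like(u,float)],-1)@c['R']
    ny=np.array([-np.cos(np.radians(9)),-np.sin(np.radians(9))])
    for nm,z,r0,r1 in(('ring',zr,12,26),('idx',zi,27,37)):
        W=o+D*((z-o[2])/D[...,2])[...,None]; w=W[...,:2]-O; R=np.hypot(w[...,0],w[...,1])
        a=np.arctan2(ny[0]*w[...,1]-ny[1]*w[...,0],w@ny)
        lum=c['p'].astype(int).min(-1)
        base=(R>r0)&(R<r1)&(abs(a)<1.2)&(abs(P[...,2]-z)<3.5)
        m=(base&(lum>TH[nm])).astype(np.uint8)
        k,l,st,ce=cv2.connectedComponentsWithStats(m)
        for i in range(1,k):
            if st[i,4]>12:
                mm=l==i; q=w[mm]; vx=np.linalg.svd(q-q.mean(0))[2][0]; vx=vx*np.sign(vx@ny)
                print(n,nm,st[i,4],ce[i].round(1),'ang',a[mm].mean().round(4),'dirang',np.arctan2(ny[0]*vx[1]-ny[1]*vx[0],vx@ny).round(3),'r',R[mm].min().round(1),R[mm].max().round(1))
TH=dict(ring=120,idx=180)
if len(sys.argv)>3: TH['idx']=int(sys.argv[3]);TH['ring']=int(sys.argv[2])
ang(sys.argv[1])
E
python3 ang.py w19 120 150; python3 ang.py w17 120 150; python3 -c "
from h import *
crop('w19',190,190,150,130,5,'w19c')"
```

```text
w19 ring 199 [247.1 261.4] ang 0.0053 dirang -0.032 r 12.4 24.5
w19 idx 84 [232.9 223.4] ang 0.0126 dirang -0.009 r 27.8 35.2
w17 ring 189 [248.1 257.7] ang -0.8366 dirang -0.853 r 12.3 24.3
w17 idx 57 [215.2 263.9] ang 0.015 dirang 0.053 r 29.0 34.9
```

View pics/w19c.png

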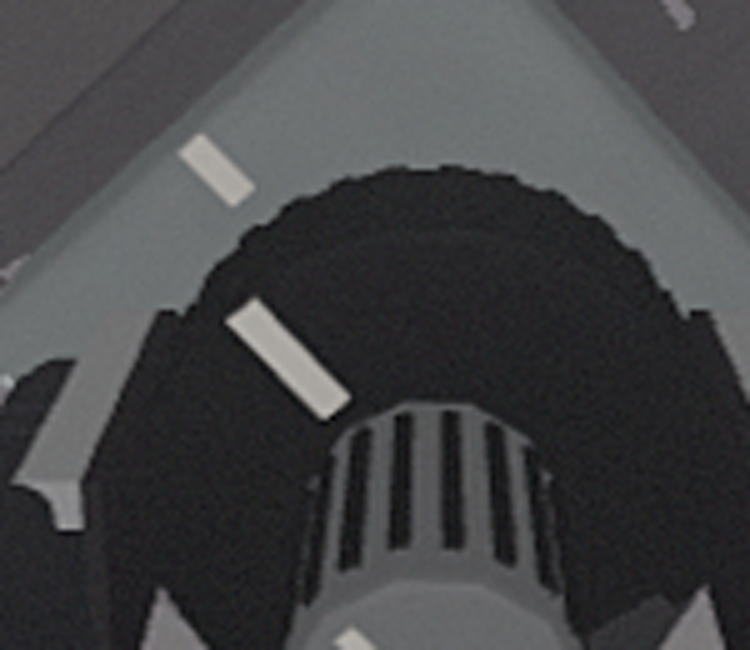

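>>> jog_arm(
  moves=[
    {"grip": 1,"translation": [0,0,0],"twist": [0,0,-0.014]},
    {"grip": 1,"translation": [0,0,0],"twist": [0,0,0]},
    {"grip": 1,"translation": [0,0,0],"twist": [0,0,0]},
    {"grip": -1,"translation": [0,0,0],"twist": [0,0,0]},
    {"grip": -1,"translation": [0,0,0],"twist": [0,0,0]},
    {"grip": -1,"translation": [0,0,0],"twist": [0,0,0]},
    {"grip": -1,"translation": [0,0,0],"twist": [0,0,0]},
    {"grip": -1,"translation": [0,0,0],"twist": [0,0,0]},
    {"grip": -1,"translation": [0,0,0],"twist": [0,0,0]},
    {"grip": -1,"translation": [0,0,0],"twist": [0,0,0]},
  ],
)

```text
clock: 20.0
eef_pos: [548.0, -166.5, 10.6]
tcp_rot: [-3.142, -0.0, 2.572]
contact_force: [0.5, 0.1, 0.6]
opening: 0.996
```

>>> jog_arm(
  moves=[
    {"grip": -1,"translation": [0,0,-0.02],"twist": [0,0,0]},
    {"grip": -1,"translation": [0,0,-0.03],"twist": [0,0,0]},
    {"grip": -1,"translation": [0,0,-0.04],"twist": [0,0,0]},
    {"grip": -1,"translation": [-0.02,0,-0.03],"twist": [0,0,0]},
    {"grip": -1,"translation": [-0.02,0,0],"twist": [0,0,0]},
    {"grip": -1,"translation": [0,0,0],"twist": [0,0,0]},
    {"grip": -1,"translation": [0,0,0],"twist": [0,0,0]},
    {"grip": -1,"translation": [0,0,0],"twist": [0,0,0]},
  ],
)

```text
clock: 20.67
eef_pos: [580.4, -187.6, 129.7]
tcp_rot: [-3.141, -0.002, 2.572]
contact_force: [-0.3, 0.2, 0.7]
opening: 1.0
```

```bash
python3 shot.py wrist w20; python3 ang.py w20 120 150; python3 shot.py scene c20; python3 shot.py side s20; python3 -c "
from h import *
crop('w20',200,100,150,130,5,'w20c')
crop('c20',220,160,140,110,5,'c20c')"
```

```text
20.6667 [ 580.4 -187.6  129.7] [-3.1411e+00 -2.2000e-03  2.5717e+00] [-0.32  0.41  1.73  0.    1.   -1.32] 0.9995009583496802
w20 ring 63 [261.2 151.2] ang 0.0032 dirang -0.0 r 12.8 24.2
w20 idx 31 [252.1 137.9] ang 0.0097 dirang 0.067 r 27.9 34.9
20.7167 [ 580.2 -187.4  129.5] [-3.1410e+00 -2.7000e-03  2.5718e+00] [-0.31  0.41  1.73  0.    1.   -1.32] 1.0047008115041884
20.7667 [ 580.3 -187.4  129.5] [-3.141e+00 -2.500e-03  2.572e+00] [-0.31  0.41  1.73  0.    1.   -1.32] 1.0016626553216168
```

View pics/w20.png

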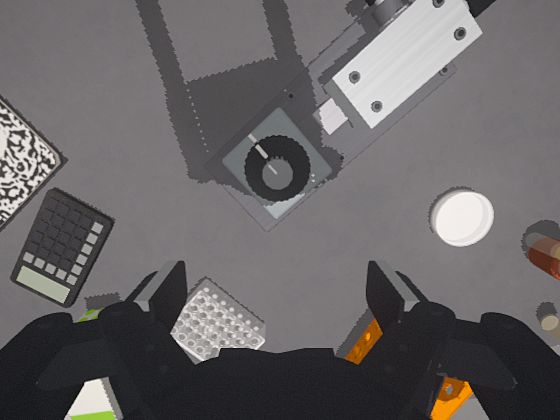

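View pics/c20c.png

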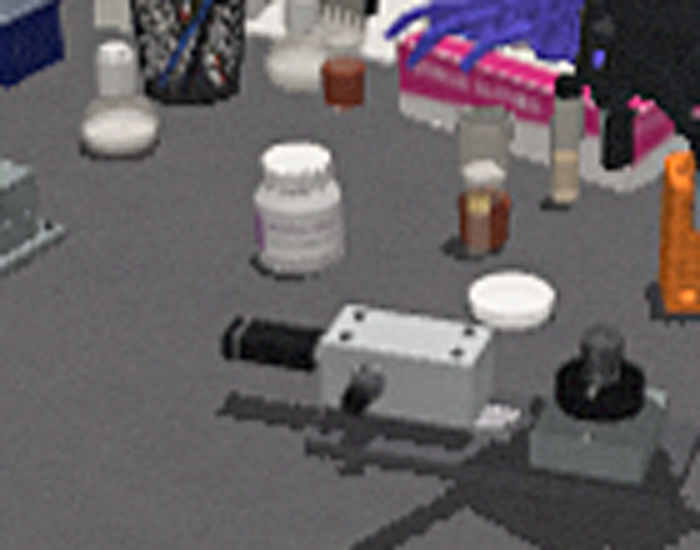

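Ring line and index agree within 0.01 rad and the fine knob's mark still points along the index. One last check of the rod from above.

>>> jog_arm(
  moves=[
    {"grip": -1,"translation": [0.015,0.019,-0.015],"twist": [0,0,0]},
    {"grip": -1,"translation": [0.015,0.019,-0.02],"twist": [0,0,0]},
    {"grip": -1,"translation": [0.015,0.019,0],"twist": [0,0,0]},
    {"grip": -1,"translation": [0.015,0.019,0],"twist": [0,0,0]},
    {"grip": -1,"translation": [0,0,0],"twist": [0,0,0]},
    {"grip": -1,"translation": [0,0,0],"twist": [0,0,0]},
    {"grip": -1,"translation": [0,0,0],"twist": [0,0,0]},
  ],
)

```text
clock: 21.4
eef_pos: [571.9, -91.8, 165.3]
tcp_rot: [-3.141, -0.0, 2.573]
contact_force: [-0.7, -0.2, -0.3]
opening: 1.001
```

```bash
python3 shot.py wrist w21; python3 ang.py w21 120 150; python3 - <<'E'
from h import *
c=ld('w21');P=cloud(c)
d=np.array([.1564,-.9877]);yv=np.array([.9877,.1564])
R={}
for nm,(x0,x1,y0,y1,z0,z1) in dict(carrier=(470,590,-130,0,63,72),handle=(470,560,-2,100,47,60),knob=(500,600,-230,-100,86,93)).items():
    m=(P[...,0]>x0)&(P[...,0]<x1)&(P[...,1]>y0)&(P[...,1]<y1)&(P[...,2]>z0)&(P[...,2]<z1)&(c['d']>0)
    Q=P[m][:,:2]
    a=(Q-[548.8,-166.4])@d; b=(Q-[548.8,-166.4])@yv
    print(nm,len(Q),'along',np.percentile(a,[.5,99.5]).round(1),'lat',np.percentile(b,[.5,99.5]).round(1))
E
```

```text
21.4 [571.9 -91.8 165.3] [-3.1411e+00 -4.0000e-04  2.5726e+00] [-0.16  0.33  1.77 -0.    1.04 -1.16] 1.0009665992776309
w21 ring 57 [182.4 211.9] ang -0.0007 dirang -0.001 r 13.0 25.3
w21 idx 448 [187.1 197.1] ang -0.1681 dirang 1.431 r 28.5 37.0
carrier 6022 along [-165.5  -72.5] lat [-22.7  22.8]
handle 2504 along [-235.2 -169.4] lat [-11.6  14.1]
knob 480 along [-10.8   9.8] lat [-10.5  10. ]
```

View pics/w21.png

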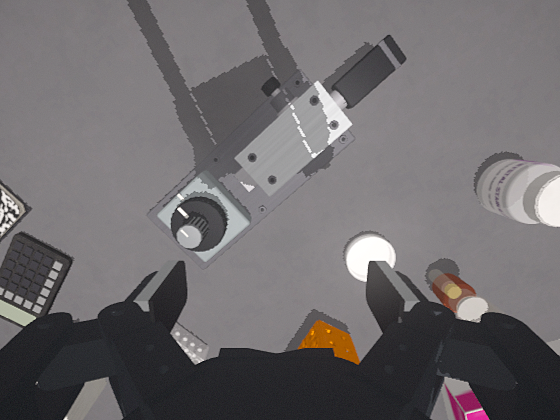

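Handle rear is ≈69.7 mm behind the mouth, so still home. The carrier has advanced ≈5 mm to its zero position (mouth 166 mm from the knob axis). The robot touches nothing, so I'm handing in.

```bash
python3 -c "
from rig import r
print(r.sign_off())"
```

```text
the job is handed in; nothing more can be done
None
```

The rod is fully home in the carrier and the coarse ring's white line is on the index. I handed the job in at about 21.5 s, with the gripper open and clear.

**What I did**
- I drew the rod out of the stand by its shaft, laid it flat, let go and took it again by the handle.
- I slid it foot first into the bore until it stopped firmly at about 18 N.
- I then gripped the outer ring and turned it about +0.85 rad.

**Last checks**
- **Rod:** the handle's rear stands 69.7 mm behind the mouth (70 expected). The carrier moved on about 5 mm with the ring, as it should.
- **Ring:** its line reads between -0.001 and +0.003 rad. It agreed with the index mark to under 0.01 rad in the last clean reading.
- **Fine knob:** its mark still points along the index.
- **Bystanders:** in the last views the jar, dish, tube rack and calculator look unmoved. I judged that by eye and did not measure it.

**What failed or disagreed**
- **First grasp:** the jaws shut on air above the shaft without touching it. The cameras showed the fingertips about 25–28 mm behind the reported TCP, not at it as described, so I used the observed offset from then on.
- **Laying down:** the fingertips touched the bench at about 18 N, and the rod dropped the last 1–1.5 mm when released.
- **Last index reading:** in the final picture the index-line detection was spoiled by glare, so I relied on the earlier reading for the index.
- **Plunger:** I did not see its position directly. That it rests in the groove is inferred from the depth and from the side force felt on the way in.

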